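Photograph a slant culture against the black backdrop

TASK

Slide the black backdrop panel fully down into the slot of the photo stand and let go of it; then take the red-capped slant culture out of the test tube rack, keeping it upright, and hold it up for the camera: upright and still in the air over the red cross, the middle of its agar slant at the height of the lens, the slanted agar face turned to the lens. Finish while still holding the tube there, and leave the white panel, the other tubes and the flask as they stand.

Things in the scene. Friction and masses are not known exactly. Their poses are not given: they have to be found in the camera images.
- photo_stand: Photo stand fixed on the bench: aluminium plate, x -145 to 205 mm, y -80 to 80, 12 thick. Origin on the bench surface, z up; its x runs from the grey slotted block (x = -110) over the red cross (x = -10, y = 0) to the camera (black, white ring light 54 mm across, x = 90 to 166, top 147 mm above the bench) that looks along -x. A rod behind it (x = 183) is 197 mm high.
- slot (a point): Middle of the slot's floor in the stand's grey block, 16 mm above the bench; axes as the stand's. The slot is 12 mm wide (stand x), 125 mm long (stand y, ends closed) and 32 mm deep (rim 48 mm above the bench); its uppermost 10 mm flare to a mouth about 20 mm wide. The panel stands in it like in its holder, thickness along the stand's x.
- focus (a point): The point in the air to hold the culture at: on the lens axis, straight above the red cross, 120 mm above the bench, 100 mm in front of the lens and 100 mm from the middle of the backdrop slot. Axes as the stand's (x towards the lens, z up).
- lens (a point): Middle of the front of the camera's lens, 120 mm above the bench. Axes as the stand's; the camera looks along -x.
- panel_holder: Wooden holder fixed on the bench, 150 x 145 mm, rim 45 mm high; origin under its middle, on the bench. Two slots 75 mm apart (own x = -37.5 and 37.5 mm) run along its own y, each 12 mm wide with a flared mouth, floor 12 mm above the bench. The black and the white panel stand in them, either may be in either slot.
- panel_black: Loose black plastic backdrop panel, 10 mm thick (own x), 120 mm wide (own y), 160 mm high (own z), about 110 g, both faces alike. Origin at the centre of its lower edge. Stands upright in one slot of the wooden holder, its top about 172 mm above the bench.
- panel_white: Loose white panel, the same size, in the other slot of the holder; to be left alone.
- rack: Wooden test tube rack fixed on the bench, 200 mm long (own x), 64 mm wide (own y), top 80 mm high, one row of six holes 30 mm apart (22 mm wide, plate 10 mm thick). Three tubes stand in every second hole, 60 mm apart, on a floor 12 mm above the bench. Origin under its middle, on the bench.
- culture_red: Sealed tube, red ribbed screw cap: clear tube 20 mm in diameter, solid amber agar; cap 24 mm in diameter, 102 to 130 mm above the foot (130 = top). About 50 g. Origin at the centre of the foot, z up its axis; the slanted agar face with a white streak looks to its +x, a white label is on its back (-x). In the rack all slants look to the rack's +y side (towards the stand), give or take 15 degrees.
- slant_mid (a point): Middle of the red-capped tube's agar slant, on the tube's axis, 58 mm above its foot. Axes as the tube's (x the way the slant looks).
- culture_blue: Tube like the red-capped one with a blue cap, in the rack; to be left alone.
- culture_green: Tube like the red-capped one with a green cap, in the rack; to be left alone.
- flask: Clear conical flask with a black rubber bung, 76 mm across the foot, 132 mm high, loose on the bench beyond the rack; origin under its middle; to be left alone.

How it is judged (in metres and radians):
On the way, in this order (a step that is already met when the one before it is completed fails the run):
1. the black panel is fully home in the stand's slot and let go (horizontal distance between panel_black and slot below 0.006 m and z of panel_black in the frame of slot between -0.004 and 0.004 m and angle between panel_black's own z axis and vertical below 0.1 rad and angle between the x axis of panel_black and the x axis of photo_stand, either way round below 0.08 rad and contact force between each of the arm, the fingers and panel_black below 0.1 N), for 0.3 s.
2. the red-capped culture is clear of the rack, held upright in the air (height (world z) of culture_red above 0.085 m and angle between culture_red's own z axis and vertical below 0.3 rad and contact force between the fingers and culture_red above 1 N and contact force between culture_red and rack below 0.05 N), for 0.1 s.
3. the culture is held before the lens (x of slant_mid in the frame of focus between -0.02 and 0.02 m and y of slant_mid in the frame of focus between -0.015 and 0.015 m and z of slant_mid in the frame of focus between -0.015 and 0.015 m and angle between culture_red's own z axis and vertical below 0.14 rad and x of lens in the frame of culture_red above 0.06 m and y of lens in the frame of culture_red between -0.036 and 0.036 m and contact force between the fingers and culture_red above 1 N and contact force between culture_red and photo_stand below 0.05 N and contact force between culture_red and panel_black below 0.05 N and contact force between culture_red and rack below 0.05 N and linear speed of culture_red below 0.02 m/s and angular speed of culture_red below 0.2 rad/s), for 0.3 s.
At the end, for the whole second after the job is handed in: Black panel home in the slot (4 mm depth, 6 mm sideways, 5 degrees), released. Red-capped tube held still in the air: slant middle within 15 mm of the lens axis and 20 mm of the cross along it, upright within 8 degrees, facing the lens within 20. Other things upright, within 20 mm of their start (all of step 1 and all of step 3 and distance of each of panel_white, culture_blue, culture_green, flask from where it was at the start of the episode below 0.02 m and angle between each of panel_white, culture_blue, culture_green, flask's own z axis and vertical below 0.2 rad); the arm keeps its last pose, push and grip.
It fails at once if the red-capped culture is tipped over by more than about 40 degrees (angle between culture_red's own z axis and vertical above 0.7 rad).
It fails at once if the white panel, another tube or the flask is shifted by more than 40 mm or tipped (distance of any of panel_white, culture_blue, culture_green, flask from where it was at the start of the episode above 0.04 m or angle between any of panel_white, culture_blue, culture_green, flask's own z axis and vertical above 0.35 rad).
It also fails if it takes over 58 s, if anything falls off the work surface, if the arm or the gripper's body presses on something with over 40 N, if the wrist force passes 120 N, or if a joint passes its speed limit or range.

ROBOT

A 6-joint arm with a two-finger parallel gripper is mounted at the origin on the work surface. World frame = base frame: x ahead of the robot, y to its left, z up, the work surface at z = 0. Lengths are in m, angles in degrees, forces in N, time in s.
With the tool pointing down it reaches from about 0.35 to 0.875 m from the base axis. Payload 4.2 kg.
Tool frame: the origin (TCP) lies on the centre line of the jaws, within the pads' length; the fingertips stand 19 mm ahead of it and the grasp point (between the pads) is the TCP; x points along the fingers, y is the direction in which the jaws open and shut, and the axes are right-handed (so a half turn about x gives the same grasp; the last joint's range is limited). The gripper opens to 87 mm and grips with 3 to 60 N. Pads are 19 mm wide; open, the fingers measure 117 mm over their backs; the gripper's body (75 mm by 190 mm) begins 51 mm behind the grasp point.
Start: joints at [14.817, 22.042, 0.453, 0, -68.411, -14.817], TCP at [0.625, 0, 0.242] pointing down, gripper open.
Joint ranges: [-179.83, 179.83], [-69.29, 118.12], [-61.27, 80.66], [-181.25, 117.63], [-171.15, -9.14], [-177.46, 177.46]. Speed limits (degrees/s): [159.86, 159.86, 180, 180, 180, 180].

INTERFACE

Orientations are given as a 3x3 rotation matrix whose columns are the frame's x, y, z axes.
In Python, from station import r, viewer, job, spotter gives the robot as it stands.
- The arm moves only by the tool play_rows, never from a script. Its argument "commands" is a list of rows, each an object of numbers: "fingers": the gripper command: -1 is fully open, 1 is shut, values between are in proportion; "tx", "ty", "tz": the shift along the tool's x, y, z normalised to -1 to 1, where 1 is 750 mm; "ax", "ay", "az": the turn, a rotation vector about the tool's x, y, z normalised to -1 to 1, where 1 is pi rad. In form: [{"fingers": .., "tx": .., "ty": .., "tz": .., "ax": .., "ay": .., "az": ..}, ...]. A call has 1 to 5 rows; each row is the pose to reach, as a shift and turn from the pose commanded when the call began, along the tool's axes at that moment, turning the shorter way round; what a row does not reach only later rows make up. A row lasts 1/12 s, in which the tool goes at most 41.7 mm and 7.16 degrees, less where a joint would pass 70% of its speed; a pose out of reach is approached as far as the arm can. A call with a number of a shift or a turn outside -1 to 1 is refused whole. A call with a gripper value outside its range is refused whole. The fingers move at their own pace and stop on an object; the grip force is fixed at half the most. Time passes only in rows, so rows that repeat a pose let the fingers close. It gives the time, the measured TCP pose, the force and the opening at its end, in the units of the state.
- r.sense(): the state, without advancing time (a new reading comes with each control period).
- viewer.capture(name): name is "scene" or "side" or "wrist"; returns a dict with "image" (420x560x3 uint8, red, green, blue), "fx", "fy", "cx", "cy" (pixels), "R" (3x3) and "t" (3): a world point X has camera coordinates R X + t; the wrist camera has in their place "mount" (4x4, takes a point from camera to tool coordinates, whose origin is the TCP and whose axes are the tool frame's). Camera axes: x right, y down, z forward; pixel columns grow to the right and rows downward; lengths in m; the calibration is good to about 2 mm. A picture is of the moment at which its call begins: read the wrist's pose just before it. There is no depth.
- job.finish_job(): hands the job in, once; it reports no verdict.
Trained networks look in a picture, given as the dict that the camera call returned (one of the last four; its "shot" number tells which), for a name from the list of things; names that differ only in an ending like _2 or _b are one class to them, and where a whole thing is asked for, a point or a joint stands for the part that bears it (a point fixed in the world has none). Each returns a list of dicts, best first, with "score" (0 to 1); they miss things now and then, are a little off and sometimes report something else, mostly with a low value. They report only what shows in the picture. A call takes as long as a camera call.
- spotter.find_in(name, picture): "uv" ([column, row] in pixels, amid what is visible of it).
- spotter.silhouettes(name, picture): "region" (420x560 bool, what is visible of it) and "uv" ([column, row] in pixels, amid what is visible of it).
The state is a dict: "time_s": time; "joints": joint angles; "joint_velocities": joint speeds; "effort": joint torques, N m; "tcp_pos": TCP position; "ee_rot": TCP orientation; "wrist_force": force on the tool from outside, world axes, zero at the start; "moment": the same for the moment, N m; "gripper_width": opening from 0.0 (shut) to 1.0 (fully open).
Only numpy, scipy, OpenCV 4.12 (cv2) and the standard library are available. Lean on these libraries where they do the work, as an engineer would, in place of code of your own. Each camera call takes 0.05 s, during which the arm holds its last target. There are 200 camera calls.

## Working session

There is one attempt and no reset: what is moved stays moved. The work goes in short steps, Python scripts to look and compute and a tool call to move; the robot and the scene stay as the last step left them, time stands still between calls to the robot, and variables do not carry over. Pictures are saved under pics/ and viewed, about 8 in all and at most 12, crops included, and the job is handed in when it is done.

Besides the shell and the picture viewer there is one more tool, called after "Emit:" as name(argument=value, ...), one argument or row to a line, values as JSON. play_rows: Moves the arm, as the interface text tells. Its arguments: {"type":"object","properties":{"commands":{"type":"array"}},"required":["commands"]}

```bash
mkdir -p pics; cat > h.py <<'E'
import numpy as np, cv2
from station import r, viewer, job, spotter
def save(p,n): cv2.imwrite(f'pics/{n}.png',p['image'][:,:,::-1])
E
python3 - <<'E'
from h import *
s=r.sense(); print(s['tcp_pos'],s['ee_rot'])
ims=[]
for n in ['scene','side']:
    p=viewer.capture(n); ims.append(p['image'])
    print(n,p['fx'],p['fy'],p['cx'],p['cy'],np.round(p['R'],4).tolist(),np.round(p['t'],4).tolist())
    for k in ['photo_stand','panel_holder','panel_black','panel_white','rack','culture_red','culture_blue','culture_green','flask']:
        print(k,[(np.round(d['uv']).tolist(),round(d['score'],2)) for d in spotter.find_in(k,p)[:2]])
    cv2.imwrite(f'pics/{n}0.png',p['image'][:,:,::-1])
E
```

```text
[6.24429959e-01 3.44042331e-05 2.40467978e-01] [[-2.16015184e-03 -9.99997646e-01  2.04777883e-04]
 [-4.78235374e-05  2.04881667e-04  9.99999978e-01]
 [-9.99997666e-01  2.16014200e-03 -4.82660003e-05]]
scene 495.84591802126334 495.84591802126334 279.9106783517461 204.6650915460371 [[0.5788, 0.8155, 0.0034], [0.6602, -0.4662, -0.5889], [-0.4787, 0.3431, -0.8082]] [-0.3227, -0.3016, 1.5581]
photo_stand [([294.0, 269.0], 0.57)]
panel_holder [([371.0, 174.0], 0.78), ([176.0, 262.0], 0.67)]
panel_black [([388.0, 145.0], 0.75), ([178.0, 262.0], 0.43)]
panel_white [([372.0, 122.0], 0.87)]
rack [([170.0, 270.0], 0.76)]
culture_red [([177.0, 260.0], 0.55)]
culture_blue [([294.0, 270.0], 0.74), ([153.0, 245.0], 0.6)]
culture_green [([138.0, 233.0], 0.65)]
flask [([209.0, 328.0], 0.95), ([175.0, 260.0], 0.34)]
side 388.2152751329642 388.2152751329642 277.10108836537376 211.02702823997694 [[0.7356, -0.6773, 0.0118], [-0.458, -0.5101, -0.728], [0.4991, 0.5302, -0.6854]] [-0.425, 0.3301, 0.6671]
photo_stand [([317.0, 229.0], 0.72)]
panel_holder [([184.0, 176.0], 0.72), ([372.0, 288.0], 0.63)]
panel_black [([193.0, 148.0], 0.96), ([344.0, 336.0], 0.72)]
panel_white [([166.0, 155.0], 0.77), ([315.0, 235.0], 0.31)]
rack [([355.0, 338.0], 0.85)]
culture_red [([369.0, 289.0], 0.59)]
culture_blue [([360.0, 308.0], 0.85)]
culture_green [([345.0, 338.0], 0.91)]
flask [([411.0, 271.0], 0.94)]
```

View pics/scene0.png

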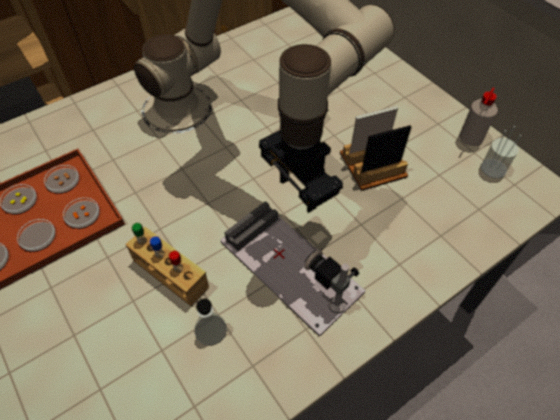

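View pics/side0.png

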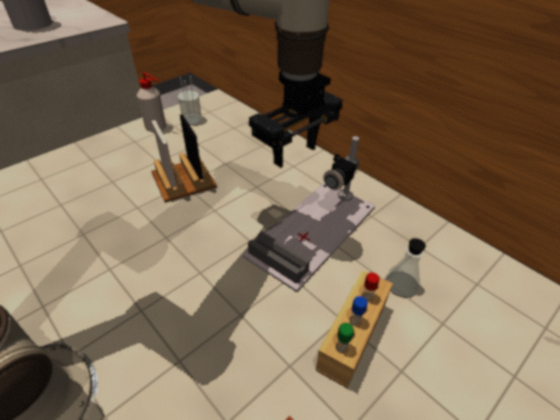

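Scene: cross (279,253), slot block (250,226), panels around (380,145), red cap (175,257). Side: cross (303,236), black panel (193,148), red cap (372,282). Zooming for corners.

```bash
python3 - <<'E'
from h import *
a=cv2.imread('pics/scene0.png');b=cv2.imread('pics/side0.png')
def crop(im,x,y,w,h,s): 
    c=cv2.resize(im[y:y+h,x:x+w],None,fx=s,fy=s,interpolation=cv2.INTER_CUBIC)
    for i in range(0,w,20): cv2.putText(c,str(x+i),(i*s,8),0,.3,(0,0,255),1); cv2.line(c,(i*s,10),(i*s,14),(0,0,255),1)
    for i in range(0,h,20): cv2.putText(c,str(y+i),(0,i*s+4),0,.3,(0,0,255),1)
    return c
c1=crop(a,330,100,100,100,4);c2=crop(b,140,105,100,100,4)
c3=crop(a,215,190,160,80,2)
cv2.imwrite('pics/z1.png',np.hstack([c1,c2]))
c3=crop(a,215,195,150,135,4)
cv2.imwrite('pics/z2.png',c3)
E
```

```text
(no output)
```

View pics/z1.png

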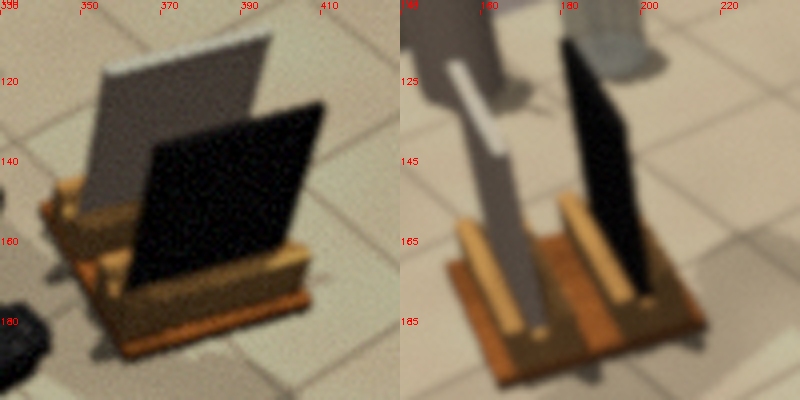

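View pics/z2.png

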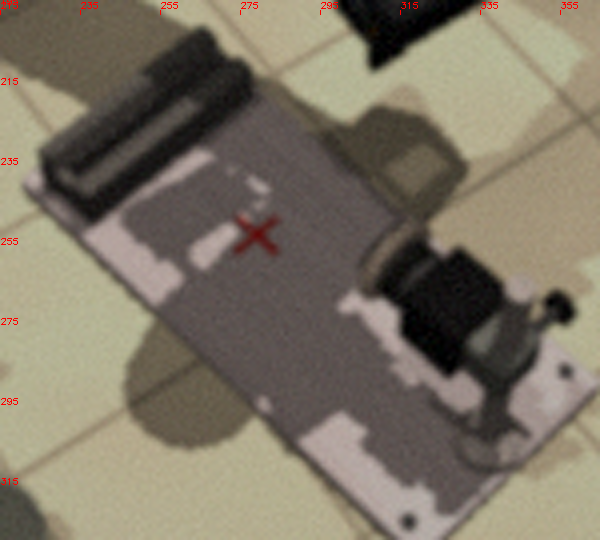

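```bash
cat >> h.py <<'E'
def ray(p,uv,z):
    R=np.array(p['R']);t=np.array(p['t']); c=-R.T@t
    d=R.T@np.array([(uv[0]-p['cx'])/p['fx'],(uv[1]-p['cy'])/p['fy'],1]); return (c+d*(z-c[2])/d[2])
E
python3 - <<'E'
from h import *
a=viewer.capture('scene');b=viewer.capture('side')
def P(n,p,l,z): print(n,[np.round(ray(p,u,z)[:2],4).tolist() for u in l])
P('blk sc',a,[(368,136.5),(411,126)],.172);P('blk sd',b,[(181,115),(196,136)],.172)
P('wht sc',a,[(356,118),(397,108.5)],.172);P('wht sd',b,[(153.5,121),(166,143)],.172)
P('hold sc',a,[(340,152),(361,189),(408,177)],.005);P('hold sd',b,[(151,171),(165,201),(216,186)],.005)
P('cross sc',a,[(279,254)],.012);P('cross sd',b,[(303.5,236)],.012)
P('plate sc left,right',a,[(221,242),(365,292)],.012)
P('blocktop sc: near-left,far,farR,botR',a,[(225,234),(266,202),(277.5,212),(238,245)],.048)
P('red cap sc',a,[spotter.find_in('culture_red',a)[0]['uv'],(175,256)],.14)
P('red cap sd',b,[(372,281)],.14)
P('blue sc',a,[(155,243)],.14);P('green sc',a,[(138,228.5)],.14);P('blue sd',b,[(360,305)],.14);P('green sd',b,[(345.5,331)],.14)
P('flask sc',a,[(205,306)],.132);P('flask sd',b,[(417,245)],.132)
for k in ['culture_red','culture_blue','culture_green']:
  for p in (a,b):
    for s in spotter.silhouettes(k,p)[:1]:
      ys,xs=np.where(s['region']); print(k,s['score'],xs.min(),xs.max(),ys.min(),ys.max())
E
```

```text
blk sc [[0.5469, 0.2799], [0.5827, 0.3951]]
blk sd [[0.58, 0.3871], [0.5516, 0.2738]]
wht sc [[0.4788, 0.2984], [0.5142, 0.4105]]
wht sd [[0.5092, 0.408], [0.4795, 0.2959]]
hold sc [[0.4396, 0.2987], [0.5788, 0.2589], [0.6225, 0.3948]]
hold sd [[0.4799, 0.4386], [0.4416, 0.2962], [0.5806, 0.2564]]
cross sc [[0.6203, -0.0473]]
cross sd [[0.6215, -0.047]]
plate sc left,right [[0.5069, -0.147], [0.8227, 0.059]]
blocktop sc: near-left,far,farR,botR [[0.5138, -0.1357], [0.4912, 0.0027], [0.5343, 0.0088], [0.5592, -0.1266]]
red cap sc [[0.4506, -0.3215], [0.5544, -0.2795]]
red cap sd [[0.5431, -0.2846]]
blue sc [[0.4992, -0.2999]]
green sc [[0.4422, -0.3137]]
blue sd [[0.4879, -0.3015]]
green sd [[0.4326, -0.3163]]
flask sc [[0.6905, -0.2845]]
flask sd [[0.6855, -0.2882]]
culture_red 0.8 168 181 250 271
culture_red 0.71 363 379 273 300
culture_blue 0.8 149 167 236 264
culture_blue 0.84 350 367 296 326
culture_green 0.8 132 145 223 243
culture_green 0.71 152 216 153 202
```

```bash
cat >> h.py <<'E'
from scipy.spatial.transform import Rotation as Ro
H=np.array([[0,-1,0],[0,0,1],[-1,0,0.]])
def goal(pos,yaw):
    s=r.sense();R=np.array(s['ee_rot']);p=np.array(s['tcp_pos'])
    d=R.T@(np.array(pos)-p)/.75
    w=Ro.from_matrix(R.T@Ro.from_euler('z',yaw,degrees=True).as_matrix()@H).as_rotvec()/np.pi
    print('t',round(s['time_s'],2),'at',np.round(p,4),'yaw',round(Ro.from_matrix(R@H.T).as_euler('zyx',degrees=True)[0],2),'j',np.round(s['joints'],0),'F',np.round(s['wrist_force'],1),'w',round(s['gripper_width'],3))
    print('t',np.round(d,4),'a',np.round(w,4))
def wcap(n=None):
    s=r.sense();p=viewer.capture('wrist');T=np.eye(4);T[:3,:3]=s['ee_rot'];T[:3,3]=s['tcp_pos']
    M=np.linalg.inv(T@np.array(p['mount']));p['R']=M[:3,:3];p['t']=M[:3,3]
    if n: save(p,n)
    return p
def proj(p,X):
    c=np.array(p['R'])@np.array(X)+p['t'];return [p['fx']*c[0]/c[2]+p['cx'],p['fy']*c[1]/c[2]+p['cy']]
E
```

Emit:
play_rows(
  commands=[
    {"fingers": -1,"tx": -0.08,"ty": 0.04,"tz": 0.056,"ax": 0.04,"ay": 0,"az": 0},
    {"fingers": -1,"tx": -0.08,"ty": 0.06,"tz": 0.11,"ax": 0.08,"ay": 0,"az": 0},
    {"fingers": -1,"tx": -0.08,"ty": 0.0792,"tz": 0.165,"ax": 0.0889,"ay": 0,"az": 0},
    {"fingers": -1,"tx": -0.08,"ty": 0.0792,"tz": 0.22,"ax": 0.0889,"ay": 0,"az": 0},
    {"fingers": -1,"tx": -0.08,"ty": 0.0792,"tz": 0.275,"ax": 0.0889,"ay": 0,"az": 0},
  ],
)

```text
time_s: 1.87
tcp_pos: [0.5668, 0.1772, 0.3026]
ee_rot: [[0.003, -0.961, 0.276], [0.002, 0.276, 0.961], [-1.0, -0.002, 0.002]]
wrist_force: [1.1, 1.0, -0.0]
gripper_width: 0.998
```

```bash
python3 -c "
from h import *
goal((.565,.336,.3),-16)"
```

```text
t 1.87 at [0.5668 0.1772 0.3026] yaw -16.04 j [ 33.  17.   2.   0. -75. -49.] F [ 1.1  1.  -0. ] w 0.998
t [0.0038 0.0608 0.2028] a [-0.0002  0.0007  0.0007]
```

Emit:
play_rows(
  commands=[
    {"fingers": -1,"tx": 0,"ty": 0.015,"tz": 0.052,"ax": 0,"ay": 0,"az": 0},
    {"fingers": -1,"tx": 0,"ty": 0.03,"tz": 0.104,"ax": 0,"ay": 0,"az": 0},
    {"fingers": -1,"tx": 0,"ty": 0.048,"tz": 0.15,"ax": 0,"ay": 0,"az": 0},
    {"fingers": -1,"tx": 0,"ty": 0.048,"tz": 0.167,"ax": 0,"ay": 0,"az": 0},
    {"fingers": -1,"tx": 0,"ty": 0.048,"tz": 0.167,"ax": 0,"ay": 0,"az": 0},
  ],
)

```text
time_s: 2.28
tcp_pos: [0.5675, 0.3095, 0.2994]
ee_rot: [[-0.001, -0.962, 0.272], [-0.0, 0.272, 0.962], [-1.0, 0.0, -0.0]]
wrist_force: [0.6, 0.3, -0.5]
gripper_width: 1.001
```

```bash
python3 -c "
from h import *
goal((.565,.336,.3),-16)
p=wcap('w1'); np.set_printoptions(suppress=True,precision=3); print(p['mount'])
goal((.565,.336,.3),-16)
s=spotter.silhouettes('panel_black',p)
for d in s[:2]:
  print(d['score'],d['uv'])
  c=cv2.findContours(d['region'].astype(np.uint8),0,2)[0]; c=max(c,key=cv2.contourArea); print(cv2.approxPolyDP(c,4,True)[:,0].tolist())
for dx in(-.005,.005):
  for y in(-.06,.06):
    print(dx,y,np.round(proj(p,np.array([.565,.336,.172])+Ro.from_euler('z',-16,degrees=True).apply([dx,y,0]))))
"
```

```text
t 2.28 at [0.5675 0.3095 0.2994] yaw -15.78 j [ 43.  22.   9.  -0. -77. -59.] F [ 0.6  0.3 -0.5] w 1.001
t [-0.0007  0.0129  0.0331] a [ 0.0012 -0.0001 -0.0001]
[[ 0.    -0.242  0.97  -0.143]
 [ 1.     0.    -0.     0.   ]
 [-0.     0.97   0.242 -0.067]
 [ 0.     0.     0.     1.   ]]
t 2.33 at [0.568 0.308 0.3  ] yaw -15.88 j [ 43.  22.   9.   0. -77. -59.] F [-0.3 -0.2 -0.6] w 0.999
t [-0.     0.014  0.035] a [ 0.001 -0.    -0.   ]
0.6 [292.9, 212.8]
[[287, 161], [285, 252], [294, 254], [296, 184]]
-0.005 -0.06 [298. 172.]
-0.005 0.06 [296. 292.]
0.005 -0.06 [287. 172.]
0.005 0.06 [286. 292.]
```

View pics/w1.png

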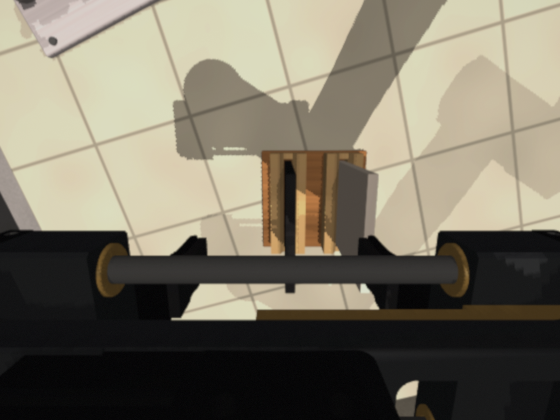

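Wrist view: black panel is a vertical strip at columns 285–296 with its near end at row 292, matching the predicted pose to 1–2 mm. Descend and grip.

Emit:
play_rows(
  commands=[
    {"fingers": -1,"tx": 0.02,"ty": 0.0135,"tz": 0.035,"ax": 0,"ay": 0,"az": 0},
    {"fingers": -1,"tx": 0.06,"ty": 0.0135,"tz": 0.035,"ax": 0,"ay": 0,"az": 0},
    {"fingers": -1,"tx": 0.115,"ty": 0.0135,"tz": 0.035,"ax": 0,"ay": 0,"az": 0},
    {"fingers": -1,"tx": 0.165,"ty": 0.0135,"tz": 0.035,"ax": 0,"ay": 0,"az": 0},
    {"fingers": -1,"tx": 0.165,"ty": 0.0135,"tz": 0.035,"ax": 0,"ay": 0,"az": 0},
  ],
)

```text
time_s: 2.8
tcp_pos: [0.5612, 0.3296, 0.1683]
ee_rot: [[-0.014, -0.96, 0.279], [-0.009, 0.279, 0.96], [-1.0, 0.011, -0.013]]
wrist_force: [-0.7, 0.1, -2.2]
gripper_width: 1.001
```

```bash
python3 -c "
from h import *
goal((.5655,.3365,.152),-16)"
```

```text
t 2.8 at [0.5612 0.3296 0.1683] yaw -16.21 j [ 45.  28.  -1.  -0. -62. -61.] F [-0.7  0.1 -2.2] w 1.001
t [ 0.0216 -0.0031  0.0106] a [-0.0012 -0.0041 -0.0035]
```

Emit:
play_rows(
  commands=[
    {"fingers": -1,"tx": 0.023,"ty": 0,"tz": 0.002,"ax": 0,"ay": 0,"az": 0},
    {"fingers": -1,"tx": 0.023,"ty": 0,"tz": 0.002,"ax": 0,"ay": 0,"az": 0},
    {"fingers": -1,"tx": 0.023,"ty": 0,"tz": 0.002,"ax": 0,"ay": 0,"az": 0},
    {"fingers": 0.4,"tx": 0.023,"ty": 0,"tz": 0.002,"ax": 0,"ay": 0,"az": 0},
    {"fingers": 0.5,"tx": 0.023,"ty": 0,"tz": 0.002,"ax": 0,"ay": 0,"az": 0},
  ],
)

```text
time_s: 3.22
tcp_pos: [0.5666, 0.3359, 0.162]
ee_rot: [[0.003, -0.961, 0.276], [0.002, 0.276, 0.961], [-1.0, -0.002, 0.003]]
wrist_force: [-0.9, 0.2, -0.1]
gripper_width: 0.922
```

```bash
python3 -c "
from h import *
goal((.5655,.3365,.152),-16)"
```

```text
t 3.22 at [0.5666 0.3359 0.162 ] yaw -16.02 j [ 45.  29.  -1.   0. -60. -61.] F [-0.9  0.2 -0.1] w 0.922
t [0.0133 0.0017 0.0003] a [-0.0001  0.001   0.0007]
```

Emit:
play_rows(
  commands=[
    {"fingers": 0.4,"tx": 0.014,"ty": 0.0015,"tz": 0,"ax": 0,"ay": 0,"az": 0},
    {"fingers": 0.5,"tx": 0.014,"ty": 0.0015,"tz": 0,"ax": 0,"ay": 0,"az": 0},
    {"fingers": 1,"tx": 0.014,"ty": 0.0015,"tz": 0,"ax": 0,"ay": 0,"az": 0},
    {"fingers": 1,"tx": 0.014,"ty": 0.0015,"tz": 0,"ax": 0,"ay": 0,"az": 0},
    {"fingers": 1,"tx": 0.014,"ty": 0.0015,"tz": 0,"ax": 0,"ay": 0,"az": 0},
  ],
)

```text
time_s: 3.63
tcp_pos: [0.5646, 0.3362, 0.1492]
ee_rot: [[0.0, -0.961, 0.275], [-0.0, 0.275, 0.961], [-1.0, -0.0, 0.0]]
wrist_force: [-0.4, -0.6, -0.6]
gripper_width: 0.555
```

Emit:
play_rows(
  commands=[
    {"fingers": 1,"tx": 0,"ty": 0,"tz": 0},
    {"fingers": 1,"tx": 0,"ty": 0,"tz": 0},
    {"fingers": 1,"tx": 0,"ty": 0,"tz": 0},
    {"fingers": 1,"tx": 0,"ty": 0,"tz": 0},
    {"fingers": 1,"tx": 0,"ty": 0,"tz": 0},
  ],
)

```text
$.commands[0]: bad value
```

```bash
python3 -c "
from h import *
goal((.5655,.3365,.152),-16)"
```

```text
t 3.63 at [0.5646 0.3362 0.1492] yaw -15.99 j [ 45.  29.  -2.   0. -59. -61.] F [-0.4 -0.6 -0.6] w 0.555
t [-0.0038 -0.001   0.0008] a [0.0001 0.     0.0001]
```

Emit:
play_rows(
  commands=[
    {"fingers": 1,"tx": 0,"ty": 0,"tz": 0,"ax": 0,"ay": 0,"az": 0},
    {"fingers": 1,"tx": 0,"ty": 0,"tz": 0,"ax": 0,"ay": 0,"az": 0},
    {"fingers": 1,"tx": 0,"ty": 0,"tz": 0,"ax": 0,"ay": 0,"az": 0},
    {"fingers": 1,"tx": 0,"ty": 0,"tz": 0,"ax": 0,"ay": 0,"az": 0},
    {"fingers": 1,"tx": 0,"ty": 0,"tz": 0,"ax": 0,"ay": 0,"az": 0},
  ],
)

```text
time_s: 4.05
tcp_pos: [0.5645, 0.3361, 0.1491]
ee_rot: [[-0.0, -0.961, 0.276], [0.0, 0.276, 0.961], [-1.0, 0.0, 0.0]]
wrist_force: [-0.4, -1.0, 0.4]
gripper_width: 0.165
```

Emit:
play_rows(
  commands=[
    {"fingers": 1,"tx": -0.02,"ty": 0,"tz": 0,"ax": 0,"ay": 0,"az": 0},
    {"fingers": 1,"tx": -0.06,"ty": 0,"tz": 0,"ax": 0,"ay": 0,"az": 0},
    {"fingers": 1,"tx": -0.1,"ty": 0,"tz": 0,"ax": 0,"ay": 0,"az": 0},
    {"fingers": 1,"tx": -0.14,"ty": 0,"tz": 0,"ax": 0,"ay": 0,"az": 0},
    {"fingers": 1,"tx": -0.16,"ty": 0,"tz": 0,"ax": 0,"ay": 0,"az": 0},
  ],
)

```text
time_s: 4.47
tcp_pos: [0.5656, 0.3365, 0.2733]
ee_rot: [[0.005, -0.961, 0.275], [0.003, 0.275, 0.961], [-1.0, -0.004, 0.004]]
wrist_force: [0.3, -1.2, 0.1]
gripper_width: 0.11
```

```bash
python3 -c "
from h import *
goal((.5655,.3365,.152),-16)"
```

```text
t 4.47 at [0.5656 0.3365 0.2733] yaw -15.98 j [ 45.  24.   8.   0. -74. -61.] F [ 0.3 -1.2  0.1] w 0.11
t [ 0.1618  0.0008 -0.0008] a [0.0001 0.0014 0.0013]
```

```bash
python3 -c "
from h import *
goal((.5655,.3365,.152),-16)
b=viewer.capture('side');a=viewer.capture('scene')
c=np.hstack([a['image'][60:220,310:450],b['image'][40:200,130:270]])
cv2.imwrite('pics/lift.png',cv2.resize(c,None,fx=2.8,fy=2.8,interpolation=2)[:,:,::-1])
for p in(a,b):
  for y in(-.06,.06):print([np.round(proj(p,np.array([.5655,.3365,.0])+Ro.from_euler('z',-16,degrees=True).apply([0,y,z]))).tolist() for z in (.172-.16,.172,.12+.012,.12+.172)])
"
```

```text
t 4.47 at [0.5656 0.3365 0.2733] yaw -15.98 j [ 45.  24.   8.   0. -74. -61.] F [ 0.3 -1.2  0.1] w 0.11
t [ 0.1618  0.0008 -0.0008] a [0.0001 0.0014 0.0013]
[[360.0, 177.0], [368.0, 137.0], [366.0, 148.0], [376.0, 101.0]]
[[398.0, 166.0], [411.0, 126.0], [407.0, 137.0], [421.0, 90.0]]
[[202.0, 185.0], [194.0, 136.0], [196.0, 149.0], [187.0, 90.0]]
[[189.0, 162.0], [180.0, 114.0], [183.0, 127.0], [173.0, 70.0]]
```

View pics/lift.png

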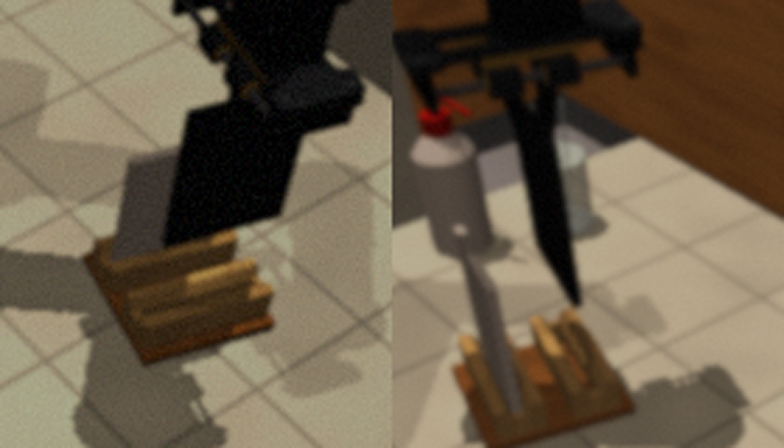

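Panel is held upright without slip: lower corners at scene (368,148),(410,136), as predicted. Moving towards the stand.

Emit:
play_rows(
  commands=[
    {"fingers": 1,"tx": -0.03,"ty": -0.009,"tz": -0.04,"ax": -0.03,"ay": 0,"az": 0},
    {"fingers": 1,"tx": -0.036,"ty": -0.017,"tz": -0.09,"ax": -0.06,"ay": 0,"az": 0},
    {"fingers": 1,"tx": -0.036,"ty": -0.026,"tz": -0.14,"ax": -0.09,"ay": 0,"az": 0},
    {"fingers": 1,"tx": -0.036,"ty": -0.034,"tz": -0.19,"ax": -0.12,"ay": 0,"az": 0},
    {"fingers": 1,"tx": -0.036,"ty": -0.043,"tz": -0.24,"ax": -0.1417,"ay": 0,"az": 0},
  ],
)

```text
time_s: 4.98
tcp_pos: [0.5445, 0.1524, 0.2941]
ee_rot: [[-0.003, -0.985, -0.17], [-0.001, -0.17, 0.985], [-1.0, 0.003, -0.0]]
wrist_force: [0.2, -0.1, -1.4]
gripper_width: 0.113
```

```bash
python3 -c "
from h import *
goal((.53,.02,.3),9.5)"
```

```text
t 4.98 at [0.5445 0.1524 0.2941] yaw 9.77 j [ 32.  14.  -3.  -0. -73. -22.] F [ 0.2 -0.1 -1.4] w 0.113
t [-0.0077  0.049  -0.1707] a [ 0.0015 -0.0001 -0.0011]
```

Emit:
play_rows(
  commands=[
    {"fingers": 1,"tx": -0.008,"ty": 0.012,"tz": -0.045,"ax": 0,"ay": 0,"az": 0},
    {"fingers": 1,"tx": -0.008,"ty": 0.024,"tz": -0.09,"ax": 0,"ay": 0,"az": 0},
    {"fingers": 1,"tx": -0.008,"ty": 0.046,"tz": -0.14,"ax": 0,"ay": 0,"az": 0},
    {"fingers": 1,"tx": -0.008,"ty": 0.046,"tz": -0.14,"ax": 0,"ay": 0,"az": 0},
    {"fingers": 1,"tx": -0.008,"ty": 0.046,"tz": -0.14,"ax": 0,"ay": 0,"az": 0},
  ],
)

```text
time_s: 5.4
tcp_pos: [0.528, 0.0429, 0.3006]
ee_rot: [[-0.003, -0.987, -0.162], [-0.0, -0.162, 0.987], [-1.0, 0.003, 0.0]]
wrist_force: [-0.5, 0.3, -1.2]
gripper_width: 0.113
```

```bash
python3 -c "
from h import *
goal((.53,.02,.3),9.5)
p=wcap('w2')
print('cross',np.round(proj(p,(.621,-.0472,.012))))
for x,y in [(-.01,-.0625),(.01,-.0625),(.01,.0625),(-.01,.0625)]:
  print(np.round(proj(p,np.array([.5224,-.064,.048])+Ro.from_euler('z',9.5,degrees=True).apply([x,y,0]))))
"
```

```text
t 5.4 at [0.528  0.0429 0.3006] yaw 9.3 j [ 22.  11.  -7.  -0. -73. -13.] F [-0.5  0.3 -1.2] w 0.113
t [ 0.0009  0.0023 -0.0306] a [-0.0011  0.0001 -0.0008]
cross [225. 108.]
[308.  50.]
[292.  50.]
[291. 156.]
[307. 156.]
```

View pics/w2.png

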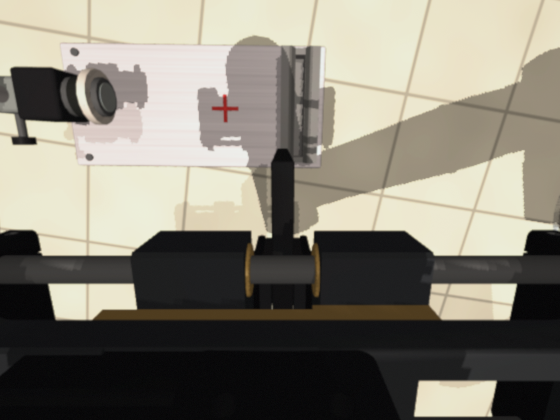

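```bash
python3 -c "
from h import *
p=wcap()
for k in ('R','t'): print(np.round(p[k],4).tolist())
im=cv2.resize(p['image'][30:180,200:350],None,fx=4,fy=4,interpolation=2)[:,:,::-1].copy()
def q(x,y,z):
  u=proj(p,np.array([.5222,-.0628,0])+Ro.from_euler('z',9.0,degrees=True).apply([x,y,z])); return (int((u[0]-200+.5)*4),int((u[1]-30+.5)*4))
for x in(-.01,.01): cv2.line(im,q(x,-.0625,.048),q(x,.0625,.048),(0,0,255),1)
for x in(-.006,.006): cv2.line(im,q(x,-.0625,.038),q(x,.0625,.038),(0,255,0),1)
cv2.line(im,q(.09,0,.012),q(.11,0,.012),(255,0,0),1);cv2.line(im,q(.0,.08,.012),q(.2,.08,.012),(255,0,0),1);cv2.line(im,q(.0,-.08,.012),q(.2,-.08,.012),(255,0,0),1)
cv2.imwrite('pics/z3.png',im)
"
```

```text
[[-0.9865, -0.1635, 0.0016], [-0.1582, 0.9571, 0.2426], [-0.0412, 0.239, -0.9701]]
[0.5275, -0.0015, 0.4576]
```

View pics/z3.png

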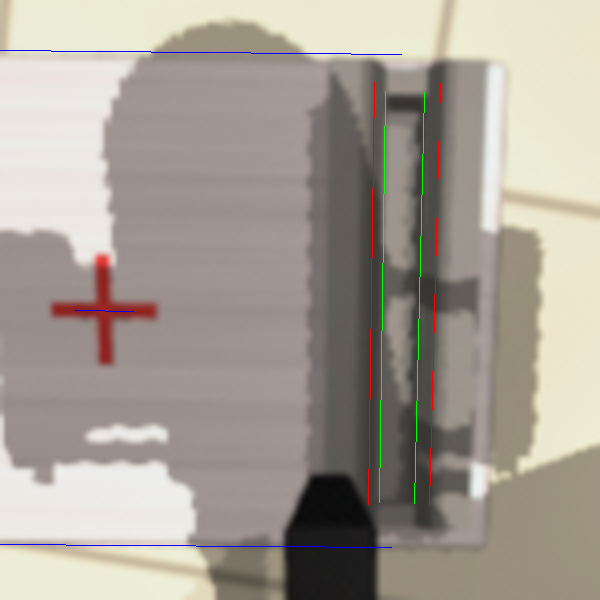

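```bash
python3 -c "
from h import *
s=r.sense(); p=wcap(); T=np.array(s['tcp_pos']);R=np.array(s['ee_rot']); print(p['fx'],T)
for dx in(.137,.141,-.023): print(dx,[np.round(proj(p,T+R@[dx,y,-.06]),1).tolist() for y in(-.005,.005)])
print('tube-yaw etc')
goal((.5222,-.0628,.22),9.0)
"
```

```text
298.64513145599807 [0.52886654 0.04489369 0.30087822]
0.137 [[276.1, 143.7], [287.0, 143.7]]
0.141 [[276.2, 143.6], [287.0, 143.6]]
-0.023 [[267.9, 153.4], [293.2, 153.4]]
tube-yaw etc
t 5.55 at [0.5291 0.0454 0.301 ] yaw 9.53 j [ 22.  11.  -7.  -0. -73. -13.] F [ 0.1  0.9 -1.1] w 0.112
t [ 0.108   0.0328 -0.1408] a [ 0.0029  0.     -0.0005]
```

```bash
python3 -c "
from h import *
s=r.sense(); p=wcap(); T=np.array(s['tcp_pos']);R=np.array(s['ee_rot'])
g=cv2.cvtColor(p['image'],cv2.COLOR_RGB2GRAY)
print('col',g[140:170,281:284].mean(1).round().tolist())
for v in (149,151,154,158,162,166,172,180): print(v,g[v,264:304].tolist())
for dx in(.137,-.023): print(dx,[np.round(proj(p,T+R@[dx,y,-.06]),1).tolist() for y in(-.005,.005)])
"
```

```text
col [97.0, 97.0, 97.0, 96.0, 95.0, 95.0, 94.0, 84.0, 53.0, 19.0, 12.0, 13.0, 13.0, 13.0, 12.0, 13.0, 13.0, 13.0, 12.0, 13.0, 15.0, 18.0, 24.0, 27.0, 28.0, 28.0, 29.0, 28.0, 28.0, 28.0]
149 [153, 153, 153, 153, 154, 153, 153, 154, 153, 153, 153, 150, 129, 77, 33, 22, 22, 22, 19, 17, 19, 20, 27, 49, 74, 79, 72, 67, 61, 61, 66, 79, 88, 89, 89, 88, 80, 66, 59, 53]
151 [152, 152, 152, 152, 152, 152, 152, 153, 153, 153, 150, 129, 77, 26, 12, 13, 15, 12, 13, 13, 13, 14, 14, 18, 43, 65, 71, 67, 61, 60, 67, 80, 88, 88, 88, 82, 70, 64, 60, 53]
154 [153, 154, 153, 153, 154, 154, 154, 154, 154, 145, 110, 48, 15, 13, 13, 12, 11, 13, 11, 11, 12, 11, 13, 14, 14, 25, 50, 64, 60, 59, 64, 69, 71, 70, 71, 70, 67, 63, 61, 60]
158 [148, 148, 148, 149, 149, 149, 149, 146, 125, 75, 26, 12, 12, 12, 13, 13, 14, 12, 13, 12, 12, 13, 11, 15, 13, 12, 14, 21, 42, 58, 69, 83, 88, 89, 89, 89, 89, 89, 89, 83]
162 [149, 150, 151, 152, 151, 149, 129, 78, 31, 22, 23, 23, 23, 23, 23, 24, 24, 24, 24, 24, 24, 25, 24, 25, 25, 24, 25, 25, 25, 40, 82, 113, 116, 118, 124, 127, 115, 114, 113, 114]
166 [111, 117, 125, 128, 133, 135, 111, 50, 25, 25, 25, 27, 27, 28, 26, 28, 27, 29, 28, 29, 27, 29, 28, 30, 28, 29, 29, 30, 27, 31, 75, 116, 129, 130, 130, 129, 130, 128, 122, 122]
172 [106, 110, 124, 142, 146, 145, 125, 71, 30, 25, 25, 26, 25, 25, 27, 26, 27, 28, 28, 28, 27, 28, 29, 28, 28, 28, 29, 29, 28, 44, 99, 139, 143, 142, 141, 142, 142, 142, 142, 142]
180 [117, 124, 139, 148, 150, 147, 126, 72, 29, 26, 24, 25, 26, 26, 27, 26, 26, 26, 27, 27, 27, 28, 27, 28, 29, 30, 30, 29, 27, 39, 81, 113, 115, 113, 112, 111, 111, 112, 113, 114]
0.137 [[276.1, 143.7], [287.0, 143.7]]
-0.023 [[267.9, 153.4], [293.2, 153.4]]
```

Emit:
play_rows(
  commands=[
    {"fingers": 1,"tx": 0,"ty": 0.012,"tz": -0.048,"ax": 0.002,"ay": 0,"az": 0},
    {"fingers": 1,"tx": 0,"ty": 0.022,"tz": -0.098,"ax": 0.003,"ay": 0,"az": 0},
    {"fingers": 1,"tx": 0.02,"ty": 0.0318,"tz": -0.145,"ax": 0.003,"ay": 0,"az": 0},
    {"fingers": 1,"tx": 0.07,"ty": 0.0318,"tz": -0.145,"ax": 0.003,"ay": 0,"az": 0},
    {"fingers": 1,"tx": 0.1,"ty": 0.0318,"tz": -0.145,"ax": 0.003,"ay": 0,"az": 0},
  ],
)

```text
time_s: 6.02
tcp_pos: [0.5228, -0.0669, 0.2244]
ee_rot: [[-0.002, -0.988, -0.154], [0.001, -0.154, 0.988], [-1.0, 0.002, 0.001]]
wrist_force: [-0.7, 0.9, -2.7]
gripper_width: 0.118
```

Emit:
play_rows(
  commands=[
    {"fingers": 1,"tx": 0.005,"ty": 0,"tz": 0,"ax": 0,"ay": 0,"az": 0},
    {"fingers": 1,"tx": 0.005,"ty": 0,"tz": 0,"ax": 0,"ay": 0,"az": 0},
    {"fingers": 1,"tx": 0.005,"ty": 0,"tz": 0,"ax": 0,"ay": 0,"az": 0},
    {"fingers": 1,"tx": 0.005,"ty": 0,"tz": 0,"ax": 0,"ay": 0,"az": 0},
  ],
)

```text
time_s: 6.35
tcp_pos: [0.5252, -0.0655, 0.2252]
ee_rot: [[0.004, -0.987, -0.158], [-0.0, -0.158, 0.987], [-1.0, -0.004, -0.001]]
wrist_force: [-0.1, 0.3, -1.3]
gripper_width: 0.111
```

```bash
python3 -c "
from h import *
goal((.5235,-.066,.215),9)
s=r.sense(); p=wcap('w3'); T=np.array(s['tcp_pos']);R=np.array(s['ee_rot'])
g=cv2.cvtColor(p['image'],cv2.COLOR_RGB2GRAY)
print('col',g[120:175,281:284].mean(1).round().tolist())
for dx in(.137,-.023): print(dx,[np.round(proj(p,T+R@[dx,y,-.06]),1).tolist() for y in(-.005,.005)])
Q=lambda x,y,z:np.round(proj(p,np.array([.5222,-.0628,0])+Ro.from_euler('z',9.0,degrees=True).apply([x,y,z])),1).tolist()
print([Q(x,-.0625,.048) for x in(-.01,.01)],Q(0,-.0625,.016),Q(.1,0,.012))
im=cv2.resize(p['image'][80:200,200:360],None,fx=5,fy=5,interpolation=2)[:,:,::-1].copy()
cv2.imwrite('pics/z4.png',im)
"
```

```text
t 6.35 at [ 0.5252 -0.0655  0.2252] yaw 9.07 j [ 10.  13. -15.   0. -62.  -1.] F [-0.1  0.3 -1.3] w 0.111
t [ 0.0136  0.0025 -0.0003] a [ 0.0004 -0.0002  0.0012]
col [150.0, 150.0, 150.0, 150.0, 150.0, 150.0, 149.0, 136.0, 130.0, 141.0, 155.0, 161.0, 163.0, 162.0, 160.0, 157.0, 139.0, 110.0, 93.0, 91.0, 91.0, 91.0, 90.0, 83.0, 72.0, 67.0, 68.0, 69.0, 47.0, 19.0, 13.0, 13.0, 13.0, 12.0, 12.0, 13.0, 12.0, 12.0, 13.0, 12.0, 14.0, 19.0, 23.0, 28.0, 28.0, 29.0, 29.0, 27.0, 28.0, 28.0, 29.0, 28.0, 28.0, 27.0, 28.0]
0.137 [[276.1, 143.7], [287.0, 143.7]]
-0.023 [[267.9, 153.4], [293.3, 153.4]]
[[294.4, 143.5], [275.3, 143.5]] [284.7, 142.9] [202.2, 195.5]
```

View pics/z4.png

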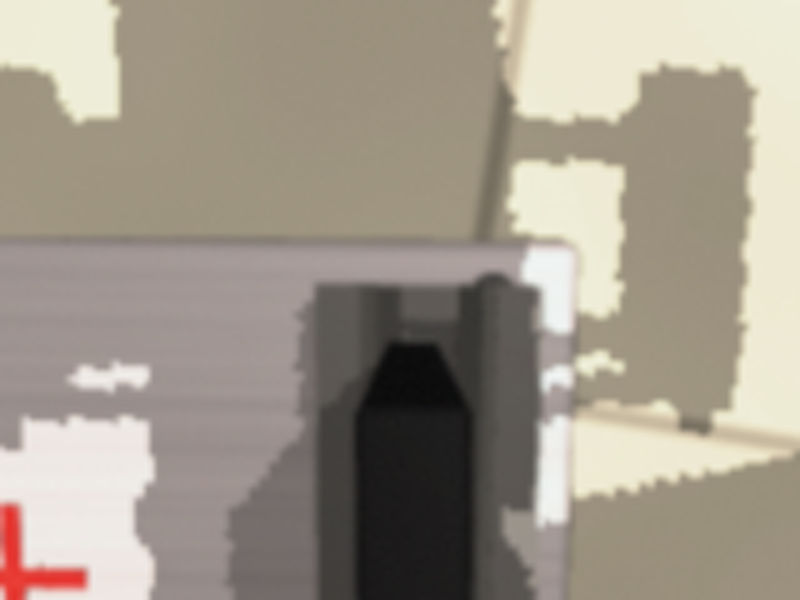

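Panel end at (282.7,148.5), slot end at (285.5,144): need about +3 mm tool y and −1.6 mm tool z, then down.

Emit:
play_rows(
  commands=[
    {"fingers": 1,"tx": 0,"ty": 0.0039,"tz": -0.0021,"ax": 0,"ay": 0,"az": 0},
    {"fingers": 1,"tx": 0.013,"ty": 0.0039,"tz": -0.0021,"ax": 0,"ay": 0,"az": 0},
    {"fingers": 1,"tx": 0.026,"ty": 0.0039,"tz": -0.0021,"ax": 0,"ay": 0,"az": 0},
    {"fingers": 1,"tx": 0.036,"ty": 0.0039,"tz": -0.0021,"ax": 0,"ay": 0,"az": 0},
    {"fingers": 1,"tx": 0.036,"ty": 0.0039,"tz": -0.0021,"ax": 0,"ay": 0,"az": 0},
  ],
)

```text
time_s: 6.82
tcp_pos: [0.5194, -0.0684, 0.1937]
ee_rot: [[-0.005, -0.988, -0.155], [-0.0, -0.155, 0.988], [-1.0, 0.005, 0.001]]
wrist_force: [-0.4, 0.6, -1.7]
gripper_width: 0.114
```

Emit:
play_rows(
  commands=[
    {"fingers": 1,"tx": 0.006,"ty": 0,"tz": 0,"ax": 0,"ay": 0,"az": 0},
    {"fingers": 1,"tx": 0.012,"ty": 0,"tz": 0,"ax": 0,"ay": 0,"az": 0},
    {"fingers": 1,"tx": 0.018,"ty": 0,"tz": 0,"ax": 0,"ay": 0,"az": 0},
    {"fingers": 1,"tx": 0.018,"ty": 0,"tz": 0,"ax": 0,"ay": 0,"az": 0},
  ],
)

```text
time_s: 7.15
tcp_pos: [0.5215, -0.0682, 0.1821]
ee_rot: [[0.001, -0.988, -0.156], [0.0, -0.156, 0.988], [-1.0, -0.001, 0.0]]
wrist_force: [1.5, 0.9, -0.9]
gripper_width: 0.116
```

```bash
python3 -c "
from h import *
goal((.522,-.067,.16),9)
p=wcap('w4')
"
```

```text
t 7.15 at [ 0.5215 -0.0682  0.1821] yaw 8.95 j [ 10.  15. -18.  -0. -56.  -1.] F [ 1.5  0.9 -0.9] w 0.116
t [ 0.0295 -0.0008  0.0015] a [-0.0003  0.      0.0003]
```

Emit:
play_rows(
  commands=[
    {"fingers": 1,"tx": 0.006,"ty": 0,"tz": 0,"ax": 0,"ay": 0,"az": 0},
    {"fingers": 1,"tx": 0.012,"ty": 0,"tz": 0,"ax": 0,"ay": 0,"az": 0},
    {"fingers": 1,"tx": 0.018,"ty": 0,"tz": 0,"ax": 0,"ay": 0,"az": 0},
    {"fingers": 1,"tx": 0.018,"ty": 0,"tz": 0,"ax": 0,"ay": 0,"az": 0},
  ],
)

```text
time_s: 7.53
tcp_pos: [0.5214, -0.0682, 0.1685]
ee_rot: [[0.001, -0.988, -0.155], [0.0, -0.155, 0.988], [-1.0, -0.001, 0.0]]
wrist_force: [2.8, 0.9, -3.1]
gripper_width: 0.115
```

```bash
python3 -c "
from h import *
goal((.522,-.067,.155),9)
s=r.sense();p=wcap('w5'); T=np.array(s['tcp_pos']);R=np.array(s['ee_rot'])
g=cv2.cvtColor(p['image'],cv2.COLOR_RGB2GRAY)
print(g[172,264:304].tolist())
print('col',g[120:175,281:284].mean(1).round().tolist())
"
```

```text
t 7.53 at [ 0.5214 -0.0682  0.1685] yaw 8.94 j [ 10.  16. -19.  -0. -54.  -1.] F [ 2.8  0.9 -3.1] w 0.115
t [ 0.018  -0.001   0.0014] a [-0.0003  0.0001  0.0003]
[63, 61, 59, 57, 53, 51, 50, 42, 25, 24, 27, 29, 29, 27, 27, 27, 28, 28, 28, 28, 28, 28, 29, 30, 29, 30, 29, 30, 30, 29, 30, 55, 80, 89, 89, 90, 89, 89, 89, 89]
col [153.0, 152.0, 152.0, 153.0, 153.0, 152.0, 152.0, 143.0, 131.0, 135.0, 150.0, 160.0, 164.0, 166.0, 165.0, 164.0, 162.0, 160.0, 142.0, 112.0, 94.0, 93.0, 92.0, 92.0, 92.0, 92.0, 90.0, 74.0, 43.0, 18.0, 13.0, 13.0, 14.0, 13.0, 13.0, 13.0, 13.0, 12.0, 14.0, 12.0, 15.0, 19.0, 24.0, 27.0, 29.0, 29.0, 29.0, 29.0, 28.0, 29.0, 29.0, 29.0, 28.0, 29.0, 28.0]
```

Emit:
play_rows(
  commands=[
    {"fingers": 1,"tx": 0.004,"ty": -0.0012,"tz": 0,"ax": 0,"ay": 0,"az": 0},
    {"fingers": 1,"tx": 0.008,"ty": -0.0012,"tz": 0,"ax": 0,"ay": 0,"az": 0},
    {"fingers": 1,"tx": 0.008,"ty": -0.0012,"tz": 0,"ax": 0,"ay": 0,"az": 0},
  ],
)

```text
time_s: 7.83
tcp_pos: [0.5219, -0.0681, 0.1627]
ee_rot: [[-0.0, -0.988, -0.156], [0.0, -0.156, 0.988], [-1.0, 0.0, 0.0]]
wrist_force: [2.3, 0.3, -0.7]
gripper_width: 0.113
```

Emit:
play_rows(
  commands=[
    {"fingers": 1,"tx": 0.004,"ty": 0,"tz": 0,"ax": 0,"ay": 0,"az": 0},
    {"fingers": 1,"tx": 0.004,"ty": 0,"tz": 0,"ax": 0,"ay": 0,"az": 0},
    {"fingers": 1,"tx": 0.004,"ty": 0,"tz": 0,"ax": 0,"ay": 0,"az": 0},
  ],
)

```text
time_s: 8.08
tcp_pos: [0.5219, -0.0681, 0.16]
ee_rot: [[-0.0, -0.988, -0.156], [0.0, -0.156, 0.988], [-1.0, 0.0, 0.0]]
wrist_force: [2.0, 0.1, -1.1]
gripper_width: 0.115
```

Emit:
play_rows(
  commands=[
    {"fingers": 1,"tx": 0.004,"ty": 0,"tz": 0,"ax": 0,"ay": 0,"az": 0},
    {"fingers": 1,"tx": 0.004,"ty": 0,"tz": 0,"ax": 0,"ay": 0,"az": 0},
    {"fingers": 1,"tx": 0.004,"ty": 0,"tz": 0,"ax": 0,"ay": 0,"az": 0},
  ],
)

```text
time_s: 8.33
tcp_pos: [0.5225, -0.068, 0.1592]
ee_rot: [[0.002, -0.988, -0.157], [-0.0, -0.157, 0.988], [-1.0, -0.002, -0.001]]
wrist_force: [-1.5, 2.3, 7.7]
gripper_width: 0.111
```

Emit:
play_rows(
  commands=[
    {"fingers": 1,"tx": 0.003,"ty": 0,"tz": 0,"ax": 0,"ay": 0,"az": 0},
    {"fingers": 1,"tx": 0.003,"ty": 0,"tz": 0,"ax": 0,"ay": 0,"az": 0},
  ],
)

```text
time_s: 8.5
tcp_pos: [0.5232, -0.0678, 0.1591]
ee_rot: [[0.004, -0.987, -0.158], [-0.001, -0.158, 0.987], [-1.0, -0.003, -0.001]]
wrist_force: [-3.5, 4.7, 16.8]
gripper_width: 0.11
```

Emit:
play_rows(
  commands=[
    {"fingers": -0.2,"tx": 0,"ty": 0,"tz": 0,"ax": 0,"ay": 0,"az": 0},
    {"fingers": -0.2,"tx": 0,"ty": 0,"tz": 0,"ax": 0,"ay": 0,"az": 0},
    {"fingers": -0.2,"tx": 0,"ty": 0,"tz": 0,"ax": 0,"ay": 0,"az": 0},
    {"fingers": -0.2,"tx": -0.02,"ty": 0,"tz": 0,"ax": 0,"ay": 0,"az": 0},
    {"fingers": -0.2,"tx": -0.07,"ty": 0,"tz": 0,"ax": 0,"ay": 0,"az": 0},
  ],
)

```text
time_s: 8.92
tcp_pos: [0.5177, -0.0685, 0.2024]
ee_rot: [[-0.015, -0.988, -0.155], [-0.001, -0.155, 0.988], [-1.0, 0.015, 0.002]]
wrist_force: [1.3, 0.7, 0.6]
gripper_width: 0.408
```

Emit:
play_rows(
  commands=[
    {"fingers": -0.2,"tx": -0.05,"ty": 0,"tz": 0,"ax": 0,"ay": 0,"az": 0},
    {"fingers": -0.2,"tx": -0.1,"ty": 0,"tz": 0,"ax": 0,"ay": 0,"az": 0},
    {"fingers": -0.2,"tx": -0.1,"ty": -0.05,"tz": 0,"ax": 0,"ay": 0,"az": 0},
    {"fingers": -0.2,"tx": -0.1,"ty": -0.05,"tz": 0,"ax": 0,"ay": 0,"az": 0},
  ],
)

```text
time_s: 9.25
tcp_pos: [0.5633, -0.062, 0.2844]
ee_rot: [[0.006, -0.988, -0.156], [-0.0, -0.157, 0.988], [-1.0, -0.006, -0.001]]
wrist_force: [0.9, 0.1, -1.1]
gripper_width: 0.588
```

```bash
python3 -c "
from h import *
goal((.522,-.067,.155),9)
a=viewer.capture('scene');b=viewer.capture('side');w=wcap()
R9=Ro.from_euler('z',9,degrees=True)
out=[]
for p,(x,y) in((a,(200,150)),(b,(220,150))):
  im=cv2.resize(p['image'][y:y+130,x:x+130],None,fx=3,fy=3,interpolation=2)[:,:,::-1].copy()
  P=[proj(p,np.array([.5222,-.0628,0])+R9.apply([sx*.005,q,.176])) for sx,q in((-1,-.06),(1,-.06),(1,.06),(-1,.06))]
  print(np.round(P,1).tolist())
  cv2.polylines(im,[np.int32((np.array(P)-[x,y]+.5)*3)],True,(0,0,255),1); out.append(im)
cv2.imwrite('pics/z5.png',np.hstack(out)); save(w,'w6')
"
```

```text
t 9.25 at [ 0.5633 -0.062   0.2844] yaw 9.0 j [ 10.  15.  -4.   0. -71.  -1.] F [ 0.9  0.1 -1.1] w 0.588
t [0.1721 0.0565 0.0022] a [ 0.     -0.0004  0.0019]
[[228.0, 204.5], [230.9, 207.1], [269.4, 178.3], [266.5, 175.9]]
[[302.0, 223.3], [305.0, 220.4], [257.7, 194.7], [254.5, 197.2]]
```

View pics/z5.png

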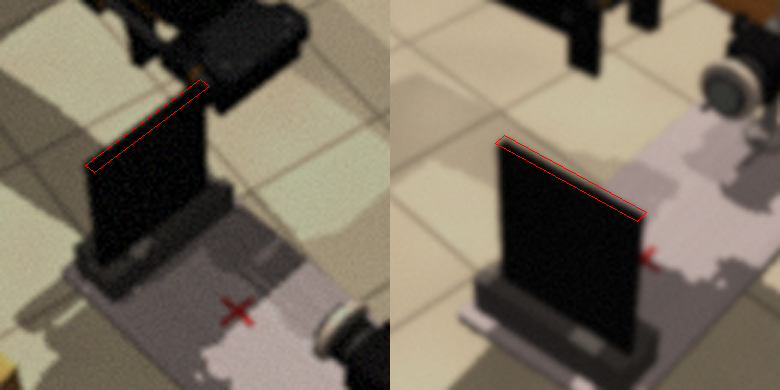

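Panel stands upright and fully seated (top edge overlays the predicted outline at 176 mm in both views; the floor pushed back at 16.8 N). Now to the rack, turning the jaws.

Emit:
play_rows(
  commands=[
    {"fingers": -0.6,"tx": -0.01,"ty": 0.01,"tz": -0.03,"ax": -0.039,"ay": 0,"az": 0},
    {"fingers": -0.6,"tx": -0.02,"ty": 0.02,"tz": -0.07,"ax": -0.078,"ay": 0,"az": 0},
    {"fingers": -0.6,"tx": -0.02,"ty": 0.03,"tz": -0.11,"ax": -0.117,"ay": 0,"az": 0},
    {"fingers": -0.6,"tx": -0.02,"ty": 0.044,"tz": -0.15,"ax": -0.156,"ay": 0,"az": 0},
    {"fingers": -0.6,"tx": -0.02,"ty": 0.044,"tz": -0.21,"ax": -0.195,"ay": 0,"az": 0},
  ],
)

```text
time_s: 9.82
tcp_pos: [0.5475, -0.2177, 0.2977]
ee_rot: [[-0.002, -0.719, -0.695], [0.001, -0.695, 0.719], [-1.0, 0.001, 0.002]]
wrist_force: [0.1, -0.2, -0.6]
gripper_width: 0.79
```

Emit:
play_rows(
  commands=[
    {"fingers": -0.6,"tx": 0,"ty": 0,"tz": 0,"ax": -0.039,"ay": 0,"az": 0},
    {"fingers": -0.6,"tx": 0,"ty": 0,"tz": 0,"ax": -0.078,"ay": 0,"az": 0},
    {"fingers": -0.6,"tx": 0,"ty": 0,"tz": 0,"ax": -0.117,"ay": 0,"az": 0},
    {"fingers": -0.6,"tx": 0,"ty": 0,"tz": 0,"ax": -0.156,"ay": 0,"az": 0},
    {"fingers": -0.6,"tx": 0,"ty": 0,"tz": 0,"ax": -0.195,"ay": 0,"az": 0},
  ],
)

```text
time_s: 10.23
tcp_pos: [0.5487, -0.2175, 0.2966]
ee_rot: [[-0.003, -0.19, -0.982], [0.0, -0.982, 0.19], [-1.0, 0.0, 0.003]]
wrist_force: [0.2, 0.1, -0.5]
gripper_width: 0.8
```

Emit:
play_rows(
  commands=[
    {"fingers": -0.6,"tx": 0,"ty": 0,"tz": 0,"ax": -0.039,"ay": 0,"az": 0},
    {"fingers": -0.6,"tx": 0,"ty": 0,"tz": 0,"ax": -0.078,"ay": 0,"az": 0},
    {"fingers": -0.6,"tx": 0,"ty": 0,"tz": 0,"ax": -0.117,"ay": 0,"az": 0},
    {"fingers": -0.6,"tx": 0,"ty": 0,"tz": 0,"ax": -0.15,"ay": 0,"az": 0},
    {"fingers": -0.6,"tx": 0,"ty": 0,"tz": 0,"ax": -0.15,"ay": 0,"az": 0},
  ],
)

```text
time_s: 10.65
tcp_pos: [0.5488, -0.2172, 0.2968]
ee_rot: [[-0.003, 0.273, -0.962], [0.0, -0.962, -0.273], [-1.0, -0.001, 0.002]]
wrist_force: [-0.9, -0.8, -0.3]
gripper_width: 0.798
```

```bash
python3 -c "
from h import *
goal((.549,-.282,.25),106.4)
w=wcap('w7')
for n,X in (('red',(.549,-.282)),('blue',(.494,-.3007)),('green',(.437,-.315))):
  print(n,np.round(proj(w,X+(.142,))))
hsv=cv2.cvtColor(w['image'],cv2.COLOR_RGB2HSV)
for n,lo,hi in(('red',(0,150,60),(8,255,255)),('red2',(172,150,60),(180,255,255)),('blue',(105,130,50),(125,255,255)),('green',(55,120,40),(85,255,255))):
  m=cv2.inRange(hsv,lo,hi); k,_,st,ce=cv2.connectedComponentsWithStats(m)
  for i in range(1,k):
    if st[i,4]>60: print(n,st[i].tolist(),ce[i].round(1), 'at z=.142',ray(w,ce[i],.142).round(4))
"
```

```text
t 10.65 at [ 0.5488 -0.2172  0.2968] yaw 105.83 j [ -6.  17.   1.  -0. -74. 112.] F [-0.9 -0.8 -0.3] w 0.798
t [0.0624 0.0832 0.0232] a [-0.0031  0.0008  0.0003]
red [342. 219.]
blue [342. 270.]
green [338. 318.]
red [163, 84, 26, 27, 141] [175.5  97. ] at z=.142 [ 0.6185 -0.0941  0.142 ]
red [327, 199, 26, 27, 506] [339.2 212.3] at z=.142 [ 0.5545 -0.2771  0.142 ]
green [326, 297, 19, 12, 174] [334.3 303.5] at z=.142 [ 0.4536 -0.3051  0.142 ]
```

View pics/w7.png

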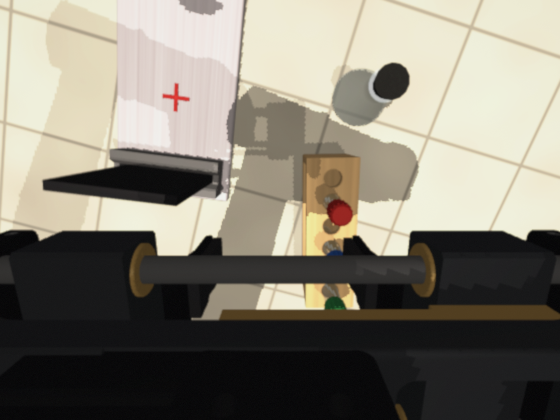

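Red cap top disc centre at about (341,213.5) → roughly (0.552, −0.279); rack edges vertical in view so jaw yaw is right.

Emit:
play_rows(
  commands=[
    {"fingers": -0.6,"tx": 0,"ty": 0.045,"tz": 0.01,"ax": -0.003,"ay": 0,"az": 0},
    {"fingers": -0.6,"tx": 0.03,"ty": 0.0805,"tz": 0.0184,"ax": -0.003,"ay": 0,"az": 0},
    {"fingers": -0.6,"tx": 0.08,"ty": 0.0805,"tz": 0.0184,"ax": -0.003,"ay": 0,"az": 0},
    {"fingers": -0.6,"tx": 0.12,"ty": 0.0805,"tz": 0.0184,"ax": -0.003,"ay": 0,"az": 0},
    {"fingers": -0.6,"tx": 0.12,"ty": 0.0805,"tz": 0.0184,"ax": -0.003,"ay": 0,"az": 0},
  ],
)

```text
time_s: 11.12
tcp_pos: [0.5485, -0.278, 0.1999]
ee_rot: [[-0.014, 0.276, -0.961], [0.006, -0.961, -0.276], [-1.0, -0.01, 0.012]]
wrist_force: [-0.4, 0.2, -1.3]
gripper_width: 0.799
```

Emit:
play_rows(
  commands=[
    {"fingers": -0.6,"tx": 0,"ty": 0,"tz": 0,"ax": 0,"ay": 0,"az": 0},
    {"fingers": -0.6,"tx": 0,"ty": 0,"tz": 0,"ax": 0,"ay": 0,"az": 0},
    {"fingers": -0.6,"tx": 0,"ty": 0,"tz": 0,"ax": 0,"ay": 0,"az": 0},
  ],
)

```text
time_s: 11.37
tcp_pos: [0.5546, -0.2794, 0.2105]
ee_rot: [[0.005, 0.281, -0.96], [-0.002, -0.96, -0.281], [-1.0, 0.003, -0.004]]
wrist_force: [0.3, 0.6, 0.2]
gripper_width: 0.8
```

```bash
python3 -c "
from h import *
goal((.552,-.279,.128),106.2)
w=wcap('w8')
hsv=cv2.cvtColor(w['image'],cv2.COLOR_RGB2HSV)
m=cv2.inRange(hsv,(0,150,50),(8,255,255))|cv2.inRange(hsv,(172,150,50),(180,255,255)); k,_,st,ce=cv2.connectedComponentsWithStats(m)
for i in range(1,k):
    if st[i,4]>60: print(st[i].tolist(),ce[i].round(1))
for d in(0,.003): print(np.round([proj(w,(.552+.012*np.cos(t),-.279+.012*np.sin(t),.142)) for t in np.arange(8)*np.pi/4]).tolist())
"
```

```text
t 11.37 at [ 0.5546 -0.2794  0.2105] yaw 106.29 j [-12.  23.  -3.   0. -64. 118.] F [0.3 0.6 0.2] w 0.8
t [ 0.1099 -0.0018  0.0036] a [ 0.0005 -0.0013 -0.001 ]
[72, 58, 34, 35, 265] [88.2 74.9]
[266, 208, 32, 38, 955] [281.4 226.5]
[[284.0, 216.0], [272.0, 217.0], [264.0, 226.0], [265.0, 238.0], [275.0, 245.0], [287.0, 244.0], [295.0, 235.0], [294.0, 223.0]]
[[284.0, 216.0], [272.0, 217.0], [264.0, 226.0], [265.0, 238.0], [275.0, 245.0], [287.0, 244.0], [295.0, 235.0], [294.0, 223.0]]
```

Emit:
play_rows(
  commands=[
    {"fingers": -0.6,"tx": 0.025,"ty": 0.0005,"tz": 0.0035,"ax": 0,"ay": 0,"az": 0},
    {"fingers": -0.6,"tx": 0.065,"ty": 0.0005,"tz": 0.0035,"ax": 0,"ay": 0,"az": 0},
    {"fingers": -0.6,"tx": 0.11,"ty": 0.0005,"tz": 0.0035,"ax": 0,"ay": 0,"az": 0},
    {"fingers": -0.6,"tx": 0.11,"ty": 0.0005,"tz": 0.0035,"ax": 0,"ay": 0,"az": 0},
    {"fingers": -0.6,"tx": 0.11,"ty": 0.0005,"tz": 0.0035,"ax": 0,"ay": 0,"az": 0},
  ],
)

```text
time_s: 11.83
tcp_pos: [0.5506, -0.2802, 0.1252]
ee_rot: [[-0.002, 0.281, -0.96], [-0.0, -0.96, -0.281], [-1.0, -0.0, 0.002]]
wrist_force: [-0.1, -1.0, 0.9]
gripper_width: 0.799
```

Emit:
play_rows(
  commands=[
    {"fingers": 1,"tx": 0,"ty": 0,"tz": 0,"ax": 0,"ay": 0,"az": 0},
    {"fingers": 1,"tx": 0,"ty": 0,"tz": 0,"ax": 0,"ay": 0,"az": 0},
    {"fingers": 1,"tx": 0,"ty": 0,"tz": 0,"ax": 0,"ay": 0,"az": 0},
  ],
)

```text
time_s: 12.08
tcp_pos: [0.5522, -0.2806, 0.1277]
ee_rot: [[0.005, 0.281, -0.96], [-0.001, -0.96, -0.281], [-1.0, 0.003, -0.004]]
wrist_force: [-0.5, 0.4, 0.8]
gripper_width: 0.655
```

Well centred at (0.552, −0.281, 0.128). Finish closing.

Emit:
play_rows(
  commands=[
    {"fingers": 1,"tx": 0,"ty": 0,"tz": 0,"ax": 0,"ay": 0,"az": 0},
    {"fingers": 1,"tx": 0,"ty": 0,"tz": 0,"ax": 0,"ay": 0,"az": 0},
    {"fingers": 1,"tx": 0,"ty": 0,"tz": 0,"ax": 0,"ay": 0,"az": 0},
    {"fingers": 1,"tx": 0,"ty": 0,"tz": 0,"ax": 0,"ay": 0,"az": 0},
    {"fingers": 1,"tx": 0,"ty": 0,"tz": 0,"ax": 0,"ay": 0,"az": 0},
  ],
)

```text
time_s: 12.5
tcp_pos: [0.5508, -0.2802, 0.1251]
ee_rot: [[0.0, 0.28, -0.96], [-0.0, -0.96, -0.28], [-1.0, 0.0, 0.0]]
wrist_force: [0.6, -0.3, 0.3]
gripper_width: 0.277
```

Emit:
play_rows(
  commands=[
    {"fingers": 1,"tx": 0,"ty": 0,"tz": 0,"ax": 0,"ay": 0,"az": 0},
    {"fingers": 1,"tx": 0,"ty": 0,"tz": 0,"ax": 0,"ay": 0,"az": 0},
    {"fingers": 1,"tx": 0,"ty": 0,"tz": 0,"ax": 0,"ay": 0,"az": 0},
  ],
)

```text
time_s: 12.75
tcp_pos: [0.5508, -0.2803, 0.1251]
ee_rot: [[0.0, 0.28, -0.96], [-0.0, -0.96, -0.28], [-1.0, 0.0, -0.0]]
wrist_force: [-0.1, -0.2, 0.3]
gripper_width: 0.264
```

Emit:
play_rows(
  commands=[
    {"fingers": 1,"tx": -0.015,"ty": 0,"tz": 0,"ax": 0,"ay": 0,"az": 0},
    {"fingers": 1,"tx": -0.045,"ty": 0,"tz": 0,"ax": 0,"ay": 0,"az": 0},
    {"fingers": 1,"tx": -0.085,"ty": 0,"tz": 0,"ax": 0,"ay": 0,"az": 0},
    {"fingers": 1,"tx": -0.125,"ty": 0,"tz": 0,"ax": 0,"ay": 0,"az": 0},
    {"fingers": 1,"tx": -0.165,"ty": 0,"tz": 0,"ax": 0,"ay": 0,"az": 0},
  ],
)

```text
time_s: 13.17
tcp_pos: [0.5504, -0.2801, 0.2507]
ee_rot: [[-0.0, 0.28, -0.96], [-0.0, -0.96, -0.28], [-1.0, -0.0, 0.0]]
wrist_force: [0.7, -0.5, -1.3]
gripper_width: 0.264
```

Emit:
play_rows(
  commands=[
    {"fingers": 1,"tx": -0.04,"ty": 0,"tz": 0,"ax": 0.0,"ay": 0,"az": 0},
    {"fingers": 1,"tx": -0.05,"ty": 0,"tz": 0,"ax": 0,"ay": 0,"az": 0},
    {"fingers": 1,"tx": -0.05,"ty": 0,"tz": 0,"ax": 0,"ay": 0,"az": 0},
  ],
)

```text
time_s: 13.42
tcp_pos: [0.5518, -0.2806, 0.2903]
ee_rot: [[0.007, 0.281, -0.96], [-0.002, -0.96, -0.281], [-1.0, 0.004, -0.006]]
wrist_force: [-0.5, -0.1, -1.0]
gripper_width: 0.262
```

```bash
python3 -c "
from h import *
goal((.6210,-.0472,.30),9)
s=r.sense();T=np.array(s['tcp_pos']);out=[]
for n in('scene','side'):
  p=viewer.capture(n); u,v=np.int32(proj(p,T-[0,0,.05])); im=p['image'][v-40:v+40,u-25:u+25]
  print(n,'foot',np.round(proj(p,T-[0,0,.113])),'top',np.round(proj(p,T+[0,0,.017])),'origin',u-25,v-40,'campos',np.round(-np.array(p['R']).T@p['t'],2))
  out.append(cv2.resize(im,None,fx=7,fy=7,interpolation=2))
cv2.imwrite('pics/z6.png',np.hstack(out)[:,:,::-1])
"
```

```text
t 13.42 at [ 0.5518 -0.2806  0.2903] yaw 106.29 j [-12.  20.   4.   0. -74. 118.] F [-0.5 -0.1 -1. ] w 0.262
t [-0.013  -0.2728 -0.1759] a [ 0.5405 -0.0025  0.0007]
scene foot [171. 247.] top [159. 211.] origin 140 190 campos [ 1.13 -0.41  1.08]
side foot [377. 264.] top [393. 209.] origin 359 199 campos [ 0.13 -0.47  0.7 ]
```

Emit:
play_rows(
  commands=[
    {"fingers": 1,"tx": -0.005,"ty": -0.025,"tz": -0.016,"ax": 0.03,"ay": 0,"az": 0},
    {"fingers": 1,"tx": -0.01,"ty": -0.06,"tz": -0.039,"ax": 0.066,"ay": 0,"az": 0},
    {"fingers": 1,"tx": -0.01,"ty": -0.1,"tz": -0.065,"ax": 0.104,"ay": 0,"az": 0},
    {"fingers": 1,"tx": -0.01,"ty": -0.14,"tz": -0.09,"ax": 0.142,"ay": 0,"az": 0},
    {"fingers": 1,"tx": -0.01,"ty": -0.18,"tz": -0.116,"ax": 0.18,"ay": 0,"az": 0},
  ],
)

```text
time_s: 13.93
tcp_pos: [0.5956, -0.1248, 0.2913]
ee_rot: [[-0.005, -0.284, -0.959], [0.0, -0.959, 0.284], [-1.0, 0.001, 0.005]]
wrist_force: [0.4, -1.6, -0.1]
gripper_width: 0.263
```

Emit:
play_rows(
  commands=[
    {"fingers": 1,"tx": 0,"ty": 0,"tz": 0,"ax": 0.038,"ay": 0,"az": 0},
    {"fingers": 1,"tx": 0,"ty": 0,"tz": 0,"ax": 0.076,"ay": 0,"az": 0},
    {"fingers": 1,"tx": 0,"ty": 0,"tz": 0,"ax": 0.114,"ay": 0,"az": 0},
    {"fingers": 1,"tx": 0,"ty": 0,"tz": 0,"ax": 0.152,"ay": 0,"az": 0},
    {"fingers": 1,"tx": 0,"ty": 0,"tz": 0,"ax": 0.19,"ay": 0,"az": 0},
  ],
)

```text
time_s: 14.35
tcp_pos: [0.5955, -0.1258, 0.2909]
ee_rot: [[-0.005, -0.773, -0.634], [0.0, -0.634, 0.773], [-1.0, 0.004, 0.004]]
wrist_force: [-0.0, 0.6, -0.7]
gripper_width: 0.265
```

Emit:
play_rows(
  commands=[
    {"fingers": 1,"tx": 0,"ty": 0,"tz": 0,"ax": 0.038,"ay": 0,"az": 0},
    {"fingers": 1,"tx": 0,"ty": 0,"tz": 0,"ax": 0.076,"ay": 0,"az": 0},
    {"fingers": 1,"tx": 0,"ty": 0,"tz": 0,"ax": 0.114,"ay": 0,"az": 0},
    {"fingers": 1,"tx": 0,"ty": 0,"tz": 0,"ax": 0.152,"ay": 0,"az": 0},
    {"fingers": 1,"tx": 0,"ty": 0,"tz": 0,"ax": 0.17,"ay": 0,"az": 0},
  ],
)

```text
time_s: 14.77
tcp_pos: [0.5954, -0.1261, 0.291]
ee_rot: [[-0.005, -0.988, -0.153], [0.0, -0.153, 0.988], [-1.0, 0.005, 0.001]]
wrist_force: [0.8, -0.2, -0.7]
gripper_width: 0.262
```

```bash
python3 -c "
from h import *
goal((.6210,-.0472,.22),9)"
```

```text
t 14.77 at [ 0.5954 -0.1261  0.291 ] yaw 8.79 j [  3.  19.   3.  -0. -74.   6.] F [ 0.8 -0.2 -0.7] w 0.262
t [ 0.0945 -0.0503  0.0986] a [-0.0012  0.0004 -0.0017]
```

Emit:
play_rows(
  commands=[
    {"fingers": 1,"tx": 0,"ty": -0.018,"tz": 0.035,"ax": 0,"ay": 0,"az": 0},
    {"fingers": 1,"tx": 0.02,"ty": -0.036,"tz": 0.07,"ax": 0,"ay": 0,"az": 0},
    {"fingers": 1,"tx": 0.06,"ty": -0.05,"tz": 0.0986,"ax": 0,"ay": 0,"az": 0},
    {"fingers": 1,"tx": 0.1,"ty": -0.05,"tz": 0.0986,"ax": 0,"ay": 0,"az": 0},
    {"fingers": 1,"tx": 0.135,"ty": -0.05,"tz": 0.0986,"ax": 0,"ay": 0,"az": 0},
  ],
)

```text
time_s: 15.18
tcp_pos: [0.6202, -0.0458, 0.1881]
ee_rot: [[-0.006, -0.987, -0.16], [0.0, -0.16, 0.987], [-1.0, 0.006, 0.001]]
wrist_force: [-0.7, 0.0, -0.3]
gripper_width: 0.262
```

Emit:
play_rows(
  commands=[
    {"fingers": 1,"tx": 0.015,"ty": 0,"tz": 0,"ax": 0,"ay": 0,"az": 0},
    {"fingers": 1,"tx": 0.02,"ty": 0,"tz": 0,"ax": 0,"ay": 0,"az": 0},
    {"fingers": 1,"tx": 0.02,"ty": 0,"tz": 0,"ax": 0,"ay": 0,"az": 0},
    {"fingers": 1,"tx": 0.02,"ty": 0,"tz": 0,"ax": 0,"ay": 0,"az": 0},
    {"fingers": 1,"tx": 0.02,"ty": 0,"tz": 0,"ax": 0,"ay": 0,"az": 0},
  ],
)

```text
time_s: 15.6
tcp_pos: [0.6228, -0.0476, 0.1794]
ee_rot: [[0.003, -0.987, -0.158], [0.0, -0.158, 0.988], [-1.0, -0.003, -0.0]]
wrist_force: [0.2, 0.3, -0.2]
gripper_width: 0.262
```

```bash
python3 -c "
from h import *
goal((.6210,-.0472,.175),9)
s=r.sense();T=np.array(s['tcp_pos']);out=[];R9=Ro.from_euler('z',9,degrees=True)
for n in('scene','side'):
  p=viewer.capture(n); u,v=np.int32(proj(p,T-[0,0,.05])); x,y=u-25,v-38; im=p['image'][y:y+75,x:x+50]
  im=cv2.resize(im,None,fx=8,fy=8,interpolation=2)[:,:,::-1].copy()
  P=lambda X:tuple(np.int32((np.array(proj(p,X))-[x,y]+.5)*8).tolist())
  print(n,'foot',P(T-[0,0,.113]),'capbot',P(T-[0,0,.011]),'slant',P(T-[0,0,.055]),'+x20',P(T-[0,0,.055]+R9.apply([.02,0,0])),'label -x10',P(T-[0,0,.055]+R9.apply([-.01,0,0])),'y+10',P(T-[0,0,.055]+R9.apply([0,.01,0])))
  out.append(im)
cv2.imwrite('pics/z7.png',np.hstack(out))
"
```

```text
t 15.6 at [ 0.6228 -0.0476  0.1794] yaw 9.07 j [ 10.  25.  -5.   0. -60.  -1.] F [ 0.2  0.3 -0.2] w 0.262
t [0.0059 0.0024 0.0009] a [ 0.0004 -0.0001  0.0011]
scene foot (208, 430) capbot (209, 237) slant (209, 324) +x20 (258, 366) label -x10 (185, 303) y+10 (233, 304)
side foot (191, 475) capbot (214, 205) slant (204, 327) +x20 (244, 290) label -x10 (183, 346) y+10 (175, 312)
```

View pics/z7.png

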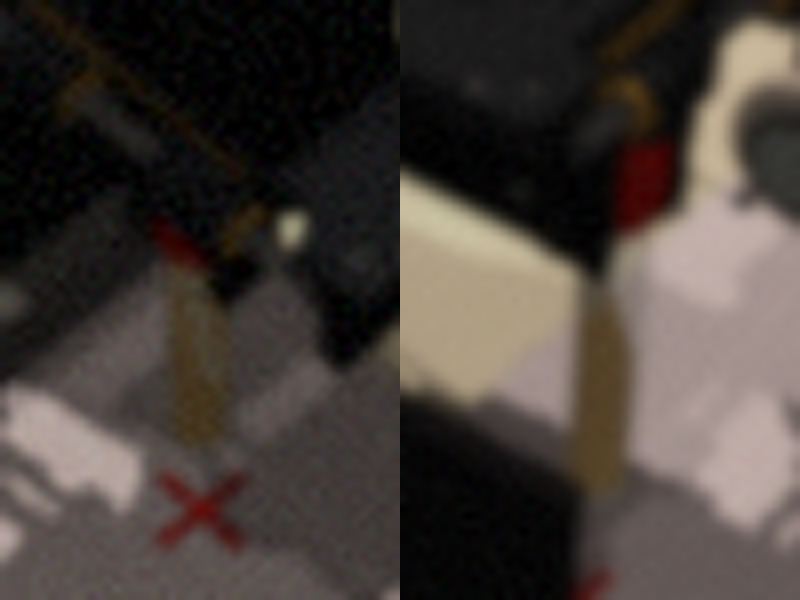

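Emit:
play_rows(
  commands=[
    {"fingers": 1,"tx": 0.003,"ty": 0.001,"tz": 0.002,"ax": 0,"ay": 0,"az": 0},
    {"fingers": 1,"tx": 0.0055,"ty": 0.001,"tz": 0.003,"ax": 0,"ay": 0,"az": 0},
    {"fingers": 1,"tx": 0.0055,"ty": 0.001,"tz": 0.003,"ax": 0,"ay": 0,"az": 0},
    {"fingers": 1,"tx": 0.0055,"ty": 0.001,"tz": 0.003,"ax": 0,"ay": 0,"az": 0},
  ],
)

```text
time_s: 16.03
tcp_pos: [0.6206, -0.0451, 0.1734]
ee_rot: [[-0.0, -0.987, -0.158], [-0.0, -0.158, 0.987], [-1.0, 0.0, -0.0]]
wrist_force: [0.4, 0.4, -0.5]
gripper_width: 0.264
```

```bash
python3 -c "
from h import *
goal((.6210,-.0472,.175),9)
s=r.sense();T=np.array(s['tcp_pos'])
for n in('scene','side'):
  ims=[]
  for _ in range(4): p=viewer.capture(n); ims.append(p['image'].astype(float))
  im=np.mean(ims,0)
  F=T-[0,0,.113]
  rt=np.array(p['R'])[0]; rt=np.array([rt[0],rt[1],0]);rt/=np.linalg.norm(rt)
  am=np.minimum(im[:,:,0],im[:,:,1])-im[:,:,2]
  print(n,'az right',np.degrees(np.arctan2(rt[1],rt[0])).round(1),'cols mm',np.arange(-14,15,2))
  for h in range(96,8,-6):
    q=np.array([proj(p,F+[0,0,h/1000]+rt*k/1000) for k in range(-14,15,2)],np.float32)
    print(h,cv2.remap(am.astype(np.float32),q[None,:,0].copy(),q[None,:,1].copy(),1)[0].round().astype(int).tolist())
"
```

```text
t 16.03 at [ 0.6206 -0.0451  0.1734] yaw 9.09 j [ 11.  25.  -5.   0. -60.  -2.] F [ 0.4  0.4 -0.5] w 0.264
t [-0.0021 -0.0001 -0.0028] a [ 0.0005 -0.     -0.0001]
scene az right 54.6 cols mm [-14 -12 -10  -8  -6  -4  -2   0   2   4   6   8  10  12  14]
96 [1, 2, 2, 2, 2, 2, 0, 3, 3, 12, 17, 13, 6, 1, 1]
90 [3, 6, 9, 8, 5, 5, 6, 4, 1, 3, 6, 6, 4, 1, 0]
84 [3, 9, 14, 15, 13, 13, 14, 11, 4, 1, -1, -1, 0, 1, 2]
78 [3, 8, 14, 16, 15, 13, 13, 9, 5, 1, 0, -1, 0, 0, 0]
72 [5, 8, 15, 17, 15, 15, 14, 12, 10, 5, 2, 2, 2, 2, 1]
66 [3, 8, 15, 17, 16, 15, 16, 15, 14, 9, 4, 1, 1, 3, 1]
60 [4, 9, 15, 17, 17, 16, 15, 16, 16, 12, 6, 2, 2, 2, 1]
54 [3, 9, 16, 21, 21, 18, 15, 17, 17, 14, 9, 5, 3, 1, 1]
48 [4, 9, 16, 21, 21, 17, 16, 14, 16, 15, 10, 5, 2, 0, 1]
42 [3, 9, 17, 20, 20, 18, 18, 15, 15, 14, 10, 5, 4, 2, 1]
36 [6, 10, 16, 20, 22, 20, 16, 14, 15, 13, 9, 5, 2, 1, 2]
30 [3, 9, 15, 19, 22, 21, 18, 17, 16, 13, 8, 4, 3, 1, 2]
24 [3, 9, 15, 19, 22, 24, 23, 21, 19, 15, 9, 4, 1, 2, 2]
18 [5, 9, 15, 20, 23, 23, 23, 23, 21, 15, 8, 3, 1, 1, 1]
12 [3, 10, 15, 20, 23, 23, 22, 24, 21, 15, 9, 4, 1, 3, 1]
side 
[... 246 characters left out ...]
 7, 6]
78 [23, 21, 18, 12, 8, 5, 5, 6, 8, 9, 7, 6, 5, 5, 4]
72 [26, 25, 22, 18, 14, 11, 11, 10, 9, 7, 6, 5, 4, 4, 4]
66 [26, 25, 22, 19, 16, 16, 16, 18, 16, 12, 8, 6, 5, 4, 4]
60 [20, 16, 13, 14, 16, 20, 22, 23, 22, 18, 12, 7, 5, 5, 4]
54 [9, 7, 7, 9, 15, 21, 24, 26, 25, 22, 16, 11, 7, 5, 4]
48 [5, 5, 6, 10, 15, 21, 24, 26, 27, 24, 20, 13, 8, 5, 4]
42 [4, 5, 7, 10, 15, 21, 25, 26, 26, 25, 21, 14, 9, 5, 4]
36 [4, 5, 6, 10, 15, 21, 24, 26, 26, 25, 22, 16, 10, 6, 4]
30 [3, 4, 6, 9, 15, 20, 24, 26, 26, 25, 23, 17, 10, 6, 5]
24 [2, 3, 5, 9, 16, 21, 24, 25, 26, 25, 23, 17, 12, 7, 5]
18 [2, 2, 5, 10, 17, 22, 25, 25, 26, 25, 22, 16, 10, 6, 5]
12 [1, 2, 4, 9, 15, 21, 25, 26, 27, 26, 23, 17, 11, 6, 4]
```

```bash
cat > fit.py <<'E'
from h import *
from scipy.optimize import nnls
s=r.sense();T=np.array(s['tcp_pos']);F0=T-[0,0,.113]
rng=np.random.default_rng(0);n=60000
rr=.0095*np.sqrt(rng.random(n));a=rng.random(n)*2*np.pi
X=np.c_[rr*np.cos(a),rr*np.sin(a),.003+rng.random(n)*.08]
X=X[X[:,2]<.058-1.75*X[:,0]]
for nme in('scene','side'):
  im=np.mean([viewer.capture(nme)['image'].astype(float) for _ in range(3)],0);p=viewer.capture(nme)
  am=np.minimum(im[:,:,0],im[:,:,1])-im[:,:,2]
  f=np.int32(proj(p,F0+[0,0,.05])); x0,y0=f[0]-(14 if nme=='scene' else 6),f[1]-16;w,h=(24,34) if nme=='scene' else (20,34)
  tgt=am[y0:y0+h,x0:x0+w]; K=4; res=[]
  for yaw in range(-35,56,5):
    best=(9,)
    for dx in np.arange(-2.5,2.6,.5):
     for dy in np.arange(-2,2.1,.5):
      P=Ro.from_euler('z',yaw,degrees=True).apply(X)+F0
      c=P@np.array(p['R']).T+p['t']; u=(c[:,0]/c[:,2]*p['fx']+p['cx']+dx-x0+.5)*K; v=(c[:,1]/c[:,2]*p['fy']+p['cy']+dy-y0+.5)*K
      m=np.zeros((h*K,w*K),np.float32);ok=(u>=0)&(v>=0)&(u<w*K)&(v<h*K); m[v[ok].astype(int),u[ok].astype(int)]=1
      m=cv2.GaussianBlur(cv2.morphologyEx(m,cv2.MORPH_CLOSE,np.ones((3,3))),(0,0),K*.8)
      m=cv2.resize(m,(w,h),interpolation=cv2.INTER_AREA)
      # ignore the upper-left floor area in the side view
      W=np.ones((h,w),bool)
      if nme=='side': W=(tgt<23)|(m>.5)|(np.arange(w)[None]>6)
      cc=1-np.corrcoef(m[W],tgt[W])[0,1]
      if cc<best[0]: best=(cc,dx,dy)
    res.append((yaw,round(best[0],3),best[1],best[2]))
  print(nme,res)
E
python3 fit.py
```

```text
scene [(-35, np.float64(0.139), np.float64(-1.5), np.float64(0.0)), (-30, np.float64(0.137), np.float64(-1.5), np.float64(0.0)), (-25, np.float64(0.134), np.float64(-1.5), np.float64(0.0)), (-20, np.float64(0.132), np.float64(-1.5), np.float64(-0.5)), (-15, np.float64(0.13), np.float64(-1.5), np.float64(-0.5)), (-10, np.float64(0.128), np.float64(-1.5), np.float64(-0.5)), (-5, np.float64(0.126), np.float64(-1.5), np.float64(-0.5)), (0, np.float64(0.125), np.float64(-1.5), np.float64(-0.5)), (5, np.float64(0.125), np.float64(-1.5), np.float64(-0.5)), (10, np.float64(0.125), np.float64(-1.5), np.float64(-0.5)), (15, np.float64(0.126), np.float64(-1.5), np.float64(-0.5)), (20, np.float64(0.126), np.float64(-1.0), np.float64(-0.5)), (25, np.float64(0.126), np.float64(-1.0), np.float64(-0.5)), (30, np.float64(0.127), np.float64(-1.0), np.float64(-1.0)), (35, np.float64(0.127), np.float64(-1.0), np.float64(-1.0)), (40, np.float64(0.129), np.float64(-1.0), np.float64(-1.0)), (45, np.float64(0.131), np.float64(-1.0), np.float64(-1.0)), (50, np.float64(0.134), np.float64(-1.0), np.float64(-1.
[... 513 characters left out ...]
0.15), np.float64(0.5), np.float64(-2.0)), (5, np.float64(0.15), np.float64(0.5), np.float64(-1.5)), (10, np.float64(0.154), np.float64(0.5), np.float64(-1.5)), (15, np.float64(0.157), np.float64(0.5), np.float64(-1.5)), (20, np.float64(0.159), np.float64(0.5), np.float64(-1.5)), (25, np.float64(0.163), np.float64(0.5), np.float64(-1.5)), (30, np.float64(0.167), np.float64(0.5), np.float64(-1.5)), (35, np.float64(0.171), np.float64(0.5), np.float64(-1.5)), (40, np.float64(0.173), np.float64(0.5), np.float64(-1.5)), (45, np.float64(0.179), np.float64(0.5), np.float64(-1.5)), (50, np.float64(0.184), np.float64(0.5), np.float64(-1.5)), (55, np.float64(0.186), np.float64(0.5), np.float64(-1.5))]
```

Yaw of the slant is only weakly observable from here (roughly 0 ± 15°). There is ample time, so I'll carry the tube near the side camera to measure its facing properly, then return.

Emit:
play_rows(
  commands=[
    {"fingers": 1,"tx": -0.03,"ty": 0,"tz": 0,"ax": 0,"ay": 0,"az": 0},
    {"fingers": 1,"tx": -0.08,"ty": 0,"tz": 0,"ax": 0,"ay": 0,"az": 0},
    {"fingers": 1,"tx": -0.13,"ty": 0,"tz": 0,"ax": 0,"ay": 0,"az": 0},
    {"fingers": 1,"tx": -0.18,"ty": 0,"tz": 0,"ax": 0,"ay": 0,"az": 0},
    {"fingers": 1,"tx": -0.213,"ty": 0,"tz": 0,"ax": 0,"ay": 0,"az": 0},
  ],
)

```text
time_s: 17.25
tcp_pos: [0.6214, -0.0455, 0.3379]
ee_rot: [[0.006, -0.987, -0.158], [-0.0, -0.158, 0.987], [-1.0, -0.006, -0.001]]
wrist_force: [1.1, -0.2, 0.0]
gripper_width: 0.265
```

Emit:
play_rows(
  commands=[
    {"fingers": 1,"tx": -0.013,"ty": 0.035,"tz": -0.018,"ax": -0.03,"ay": 0,"az": 0},
    {"fingers": 1,"tx": -0.026,"ty": 0.07,"tz": -0.037,"ax": -0.06,"ay": 0,"az": 0},
    {"fingers": 1,"tx": -0.039,"ty": 0.11,"tz": -0.057,"ax": -0.09,"ay": 0,"az": 0},
    {"fingers": 1,"tx": -0.052,"ty": 0.15,"tz": -0.078,"ax": -0.12,"ay": 0,"az": 0},
    {"fingers": 1,"tx": -0.065,"ty": 0.19,"tz": -0.099,"ax": -0.15,"ay": 0,"az": 0},
  ],
)

```text
time_s: 17.67
tcp_pos: [0.4902, -0.1416, 0.3824]
ee_rot: [[0.0, -0.805, -0.593], [0.0, -0.593, 0.805], [-1.0, -0.0, -0.0]]
wrist_force: [1.3, -0.8, 0.3]
gripper_width: 0.263
```

```bash
python3 -c "
from h import *
goal((.34,-.25,.42),45)"
```

```text
t 17.67 at [ 0.4902 -0.1416  0.3824] yaw 36.38 j [  2.   7.  -0.  -0. -83.  34.] F [ 1.3 -0.8  0.3] w 0.263
t [-0.0502  0.2469  0.0025] a [-0.0479 -0.      0.    ]
```

Emit:
play_rows(
  commands=[
    {"fingers": 1,"tx": -0.01,"ty": 0.045,"tz": 0,"ax": -0.02,"ay": 0,"az": 0},
    {"fingers": 1,"tx": -0.02,"ty": 0.09,"tz": 0,"ax": -0.04,"ay": 0,"az": 0},
    {"fingers": 1,"tx": -0.03,"ty": 0.13,"tz": 0,"ax": -0.048,"ay": 0,"az": 0},
    {"fingers": 1,"tx": -0.05,"ty": 0.17,"tz": 0,"ax": -0.048,"ay": 0,"az": 0},
    {"fingers": 1,"tx": -0.05,"ty": 0.2,"tz": 0,"ax": -0.048,"ay": 0,"az": 0},
  ],
)

```text
time_s: 18.08
tcp_pos: [0.369, -0.2308, 0.4227]
ee_rot: [[0.005, -0.711, -0.703], [-0.003, -0.703, 0.711], [-1.0, -0.002, -0.006]]
wrist_force: [-0.4, -0.4, 0.1]
gripper_width: 0.266
```

Emit:
play_rows(
  commands=[
    {"fingers": 1,"tx": 0,"ty": 0,"tz": 0,"ax": 0,"ay": 0,"az": 0},
    {"fingers": 1,"tx": 0,"ty": 0,"tz": 0,"ax": 0,"ay": 0,"az": 0},
    {"fingers": 1,"tx": 0,"ty": 0,"tz": 0,"ax": 0,"ay": 0,"az": 0},
  ],
)

```text
time_s: 18.33
tcp_pos: [0.3705, -0.2292, 0.4192]
ee_rot: [[0.0, -0.711, -0.704], [0.0, -0.704, 0.711], [-1.0, -0.0, 0.0]]
wrist_force: [-0.2, -0.5, 0.1]
gripper_width: 0.263
```

```bash
cat > near.py <<'E'
from h import *
goal((.34,-.25,.42),45)
s=r.sense();T=np.array(s['tcp_pos']);F=T-[0,0,.113]
ims=[]
for _ in range(3): p=viewer.capture('side'); ims.append(p['image'].astype(float))
save(p,'near');im=np.mean(ims,0).astype(np.float32)
C=-np.array(p['R']).T@p['t'];v=(C-F)[:2];print('cam az',np.degrees(np.arctan2(v[1],v[0])).round(1),'dist',np.linalg.norm(C-T).round(3),'foot',np.round(proj(p,F)),'top',np.round(proj(p,F+[0,0,.13])))
rt=np.array([-v[1],v[0],0])/np.linalg.norm(v)  # image right, seen from camera
if (np.array(p['R'])@rt)[0]<0: rt=-rt
for nm,ch in(('amber',np.minimum(im[:,:,0],im[:,:,1])-im[:,:,2]),('blue',im[:,:,2])):
  print(nm)
  for h in range(112,-12,-4):
    q=np.array([proj(p,F+[0,0,h/1000]+rt*k/1000) for k in range(-15,16,2)],np.float32)
    print(h,*['%3d'%x for x in cv2.remap(ch,q[None,:,0].copy(),q[None,:,1].copy(),1)[0]])
E
python3 near.py
```

```text
t 18.33 at [ 0.3705 -0.2292  0.4192] yaw 44.71 j [-10.  -2.  -4.  -0. -87.  55.] F [-0.2 -0.5  0.1] w 0.263
t [-0.001   0.0484  0.0089] a [-0.0016  0.0001  0.0001]
cam az -134.5 dist 0.444 foot [282. 252.] top [284. 175.]
amber
112  -1   0   0   0   0   0   0   0   0   0  -1   0   0   0   0   0
108   0   0   0   0   0   0   0   0   0   0   0   0   0   0   0   0
104  -1   0   0   0   0   0   0  -1   0   0   0   0   0  -1   0   0
100  -1  -1   0   0   0   0   0   0   0   0   0  -1   0   0   0   0
96   0   0   0   0   0   0   0   0  -1  -1   0   0  -1   0  -1   0
92   0   0   0   0   0   0   0   0   0  -1   0   0   0   0   0   0
88   0   0   0   0   0   0   0   0   0   0   0  -1  -1   1   4   2
84  -1   0  -1  -1   0   0   0   0   0   0   0   0   2  13  19  12
80   0   0   0   0   0   0   0   0   0   0   0  -1   3  12  14   7
76  -1  -1   0   0   1   3   5   6   5   6   7   7   4   4   4   4
72   0   0   0   0   6  13  13  12  12  13  15  14   6   4   4   4
68   0   0   0   2  11  16  14  12  12  14  17  18   7   2   3   4
64   0   0   0   3  13  19  17  17  16  17  19  22  14   4   0  
[... 2588 characters left out ...]
1  41  41  40  39  34  23  10   5
28   7   6   7  19  35  39  40  40  42  41  40  40  34  23  10   6
24   7   7   8  18  33  39  41  41  41  41  40  39  33  22  10   6
20   6   6   7  18  34  39  40  41  42  42  41  38  33  21   8   6
16   5   7   8  19  33  40  41  42  42  42  41  38  34  21  10   6
12   7   7   8  20  33  40  41  43  42  43  41  39  34  22  11   7
8   7   7   8  20  34  41  42  42  43  43  42  39  32  22   9   6
4  17   9  11  20  34  41  42  42  44  43  42  39  33  20  10   7
0  48  32  21  22  33  41  42  42  43  43  42  39  32  22  10   6
-4  66  60  49  38  37  39  40  41  43  42  41  37  29  18   9   5
-8  65  68  66  62  57  51  44  38  37  35  33  29  20  10   6   6
```

Label centre sits ~0.9 mm left of the tube axis in the close view, so the slant is turned only about −5° relative to tool yaw. Return to the focus with tool yaw 13°.

Emit:
play_rows(
  commands=[
    {"fingers": 1,"tx": 0,"ty": -0.03,"tz": -0.005,"ax": 0.02,"ay": 0,"az": 0},
    {"fingers": 1,"tx": 0.01,"ty": -0.075,"tz": -0.011,"ax": 0.055,"ay": 0,"az": 0},
    {"fingers": 1,"tx": 0.02,"ty": -0.12,"tz": -0.018,"ax": 0.09,"ay": 0,"az": 0},
    {"fingers": 1,"tx": 0.04,"ty": -0.165,"tz": -0.025,"ax": 0.125,"ay": 0,"az": 0},
    {"fingers": 1,"tx": 0.06,"ty": -0.21,"tz": -0.032,"ax": 0.16,"ay": 0,"az": 0},
  ],
)

```text
time_s: 18.9
tcp_pos: [0.5011, -0.1338, 0.3739]
ee_rot: [[0.001, -0.963, -0.27], [-0.0, -0.27, 0.963], [-1.0, -0.001, -0.0]]
wrist_force: [0.1, 0.1, -0.7]
gripper_width: 0.264
```

Emit:
play_rows(
  commands=[
    {"fingers": 1,"tx": 0,"ty": 0,"tz": 0,"ax": 0.015,"ay": 0,"az": 0},
    {"fingers": 1,"tx": 0,"ty": 0,"tz": 0,"ax": 0.015,"ay": 0,"az": 0},
  ],
)

```text
time_s: 19.07
tcp_pos: [0.5006, -0.1338, 0.3718]
ee_rot: [[-0.005, -0.973, -0.231], [-0.0, -0.231, 0.973], [-1.0, 0.005, 0.001]]
wrist_force: [-0.9, -0.2, -0.4]
gripper_width: 0.268
```

```bash
python3 -c "
from h import *
goal((.6210,-.0472,.33),13)"
```

```text
t 19.07 at [ 0.5006 -0.1338  0.3718] yaw 13.37 j [  3.   8.  -0.  -0. -82.  10.] F [-0.9 -0.2 -0.4] w 0.268
t [ 0.0548 -0.1832  0.0751] a [ 0.002   0.0004 -0.0017]
```

Emit:
play_rows(
  commands=[
    {"fingers": 1,"tx": 0.01,"ty": -0.035,"tz": 0.014,"ax": 0,"ay": 0,"az": 0},
    {"fingers": 1,"tx": 0.02,"ty": -0.08,"tz": 0.032,"ax": 0,"ay": 0,"az": 0},
    {"fingers": 1,"tx": 0.03,"ty": -0.125,"tz": 0.05,"ax": 0,"ay": 0,"az": 0},
    {"fingers": 1,"tx": 0.05,"ty": -0.165,"tz": 0.068,"ax": 0,"ay": 0,"az": 0},
    {"fingers": 1,"tx": 0.08,"ty": -0.1832,"tz": 0.0751,"ax": 0,"ay": 0,"az": 0},
  ],
)

```text
time_s: 19.48
tcp_pos: [0.6237, -0.0473, 0.3155]
ee_rot: [[0.006, -0.973, -0.232], [0.0, -0.232, 0.973], [-1.0, -0.005, -0.001]]
wrist_force: [-0.0, -0.4, -0.7]
gripper_width: 0.266
```

Emit:
play_rows(
  commands=[
    {"fingers": 1,"tx": 0.04,"ty": 0,"tz": 0,"ax": 0,"ay": 0,"az": 0},
    {"fingers": 1,"tx": 0.085,"ty": 0,"tz": 0,"ax": 0,"ay": 0,"az": 0},
    {"fingers": 1,"tx": 0.125,"ty": 0,"tz": 0,"ax": 0,"ay": 0,"az": 0},
    {"fingers": 1,"tx": 0.155,"ty": 0,"tz": 0,"ax": 0,"ay": 0,"az": 0},
    {"fingers": 1,"tx": 0.165,"ty": 0,"tz": 0,"ax": 0,"ay": 0,"az": 0},
  ],
)

```text
time_s: 19.9
tcp_pos: [0.618, -0.0495, 0.1867]
ee_rot: [[-0.007, -0.973, -0.229], [-0.0, -0.229, 0.973], [-1.0, 0.007, 0.001]]
wrist_force: [0.1, 0.1, -1.7]
gripper_width: 0.263
```

Emit:
play_rows(
  commands=[
    {"fingers": 1,"tx": 0,"ty": 0,"tz": 0,"ax": 0,"ay": 0,"az": 0},
    {"fingers": 1,"tx": 0,"ty": 0,"tz": 0,"ax": 0,"ay": 0,"az": 0},
    {"fingers": 1,"tx": 0,"ty": 0,"tz": 0,"ax": 0,"ay": 0,"az": 0},
  ],
)

```text
time_s: 20.15
tcp_pos: [0.6216, -0.0494, 0.1932]
ee_rot: [[0.005, -0.973, -0.229], [-0.0, -0.229, 0.973], [-1.0, -0.004, -0.001]]
wrist_force: [0.6, 0.6, -0.8]
gripper_width: 0.266
```

```bash
python3 -c "
from h import *
goal((.6210,-.0472,.175),13)"
```

```text
t 20.15 at [ 0.6216 -0.0494  0.1932] yaw 13.26 j [ 10.  24.  -4.   0. -62.   3.] F [ 0.6  0.6 -0.8] w 0.266
t [0.0242 0.0002 0.003 ] a [ 0.0015 -0.0003  0.0014]
```

Emit:
play_rows(
  commands=[
    {"fingers": 1,"tx": 0.012,"ty": 0,"tz": 0.005,"ax": 0,"ay": 0,"az": 0},
    {"fingers": 1,"tx": 0.023,"ty": 0,"tz": 0.005,"ax": 0,"ay": 0,"az": 0},
    {"fingers": 1,"tx": 0.023,"ty": 0,"tz": 0.005,"ax": 0,"ay": 0,"az": 0},
    {"fingers": 1,"tx": 0.023,"ty": 0,"tz": 0.005,"ax": 0,"ay": 0,"az": 0},
    {"fingers": 1,"tx": 0.023,"ty": 0,"tz": 0.005,"ax": 0,"ay": 0,"az": 0},
  ],
)

```text
time_s: 20.57
tcp_pos: [0.6194, -0.0457, 0.1735]
ee_rot: [[0.0, -0.973, -0.229], [-0.0, -0.229, 0.973], [-1.0, -0.0, -0.0]]
wrist_force: [1.0, 0.1, -0.5]
gripper_width: 0.261
```

Emit:
play_rows(
  commands=[
    {"fingers": 1,"tx": 0,"ty": 0,"tz": 0,"ax": 0,"ay": 0,"az": 0},
    {"fingers": 1,"tx": 0,"ty": 0,"tz": 0,"ax": 0,"ay": 0,"az": 0},
    {"fingers": 1,"tx": 0,"ty": 0,"tz": 0,"ax": 0,"ay": 0,"az": 0},
    {"fingers": 1,"tx": 0,"ty": 0,"tz": 0,"ax": 0,"ay": 0,"az": 0},
    {"fingers": 1,"tx": 0,"ty": 0,"tz": 0,"ax": 0,"ay": 0,"az": 0},
  ],
)

```text
time_s: 20.98
tcp_pos: [0.6193, -0.0457, 0.1735]
ee_rot: [[0.0, -0.974, -0.229], [0.0, -0.229, 0.974], [-1.0, -0.0, -0.0]]
wrist_force: [0.4, -0.0, -1.1]
gripper_width: 0.263
```

```bash
python3 -c "
from h import *
goal((.6210,-.0472,.175),13)
for n in('scene','side'):
  p=viewer.capture(n)
  for k in('panel_black','panel_white','culture_blue','culture_green','flask'):
    print(n,k,[(np.round(d['uv']).tolist(),round(d['score'],2)) for d in spotter.find_in(k,p)[:2]])
goal((.6210,-.0472,.175),13)
"
```

```text
t 20.98 at [ 0.6193 -0.0457  0.1735] yaw 13.22 j [ 11.  25.  -6.  -0. -60.   3.] F [ 0.4 -0.  -1.1] w 0.263
t [-0.0019 -0.0017 -0.0025] a [ 0.0012 -0.      0.0001]
scene panel_black [([243.0, 212.0], 0.84)]
scene panel_white [([375.0, 127.0], 0.91), ([172.0, 270.0], 0.51)]
scene culture_blue [([157.0, 248.0], 0.81)]
scene culture_green [([138.0, 232.0], 0.47)]
scene flask [([208.0, 326.0], 0.81)]
side panel_black [([278.0, 234.0], 0.78)]
side panel_white [([164.0, 153.0], 0.86)]
side culture_blue [([360.0, 308.0], 0.65)]
side culture_green [([345.0, 336.0], 0.87)]
side flask [([410.0, 275.0], 0.83)]
t 21.58 at [ 0.6193 -0.0457  0.1734] yaw 13.22 j [ 11.  25.  -6.  -0. -60.   3.] F [-0.3  0.3 -0.4] w 0.266
t [-0.0021 -0.0018 -0.0025] a [ 0.0012  0.     -0.    ]
```

```bash
python3 -c "
from h import *
print(job.finish_job())"
```

```text
the job is handed in; nothing more can be done
None
```

I've done the task and handed the job in. It reported no verdict, so what follows is from my own checks. The robot clock stood at about 21.6 s.

- **Black panel:** it is in the stand's slot and released. The slot floor pushed back with about 17 N before I let go. Afterwards its top edge matched the expected outline, 176 mm above the bench, in both fixed cameras. Those cameras only resolve to about 1 pixel, or 2–3 mm.
- **Red-capped tube position:** it is held still and upright over the cross. The slant middle is about 118–119 mm above the bench, against 120 mm wanted. The tool position is within about 2–3 mm of the cross. The fixed cameras put the tube axis about 3 mm from where the tool position said, still well inside the limits.
- **Slant direction:** from the focus point the slant's direction was hard to judge; fits to the two fixed views were nearly flat. I carried the tube close to the side camera, where the label's offset showed it turned about 5° from the tool. I corrected for that on return; I did not re-measure it at the focus. I expect an error under 10°, against 20° allowed.
- **Other things:** the blue and green tubes and the flask were found within about 4 pixels of where they started. The white panel's marker moved up to 5 pixels in one view; I think this is because the black panel no longer covers part of it.

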